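# Load the reader's drawer, release its slide lock and close it

## Task

Take the white and blue cartridge out of its black parking cradle and set it, without dropping it and always upright, fully down in the front bay of the reader's open drawer. The drawer is locked out: then press the green release lever on its front right down and, with the lever held down, start the drawer inwards, and push it fully home until its catch has snapped in behind the keeper. Leave the label roll, the stamp and the timer where they stand.

Things in the scene. Friction and masses are not known exactly. Their poses are not given: they have to be found in the camera images.
- reader: White bench-top box, fixed. Origin: bench top, under the middle of its base plate (350 x 216 x 8 mm). x points from its open front to its back (away from the robot at yaw 0), y left, z up. The hood covers x=+4 to +180 mm (224 wide, top at z=98, lintel underside at z=91 mm); nothing stands above it. The drawer slides along x on two rails.
- drawer (a joint): How far the drawer is out along the reader's -x, m: 0 = fully home, 0.140 = fully out. Starts out (0.138-0.140), locked by the lever's pawl: unpressed it moves at most 3 mm. Friction 1.5 N, mass 0.5 kg. From 0.033 to 0.005 the catch rides over a ramp (push up to 6 N, at first a short knock up to 15 N) unless the lever is held down; do not stop there. Latched it reads 0 to 0.005.
- bay (a point): Centre of the floor of the drawer's front bay, 16 mm over the bench; moves with the drawer, reader's axes. The bay is 66 mm along x, where the cartridge's long side goes: drawer front 33 mm before this point (top 70 mm above it), white partition 33 mm behind (top 54 mm above), so no finger room at the cartridge's ends. In y see bay_side.
- bay_side (a point): Centre of the top of the grey rib on the left of the bay, 27 mm left of the bay's centre, 10 mm over its floor. A like rib stands on the right. Ribs are 6 mm thick, 48 mm apart inside, the only bounds of the bay in y. Beyond them the floor is free up to the side walls (inner faces 72 mm from the middle, tops 30 mm over the floor): finger room at the cartridge's long sides.
- drawer_front (a point): On the outer face of the drawer's white front, 75 mm over the bench, straight behind the green pad, 87 mm right of the drawer's middle: push here along the reader's +x. The front is upright, 220 wide, 12 to 86 mm over the bench, 8 thick. A bar handle, 80 mm long, sticks about 40 mm out of it, 30 mm left of the middle, 52 mm over the bench.
- pad (a point): Centre of the top of the green thumb pad of the release lever, 56 mm over the bench at rest, in front of the drawer front near its right end. The pad is 28 (x) by 42 (y) mm, 6 thick; this point is 22 mm before the face of the front, the pad's rear edge 8 mm. It travels with the drawer.
- lever (a joint): Angle of the release lever, rad: 0 at rest, 0.26 at its stop; a spring returns it. Pressing the pad 8 mm (0.14 rad, about 6 N) frees the pawl; the stop is at 14 mm (about 8 N). Keep it down for the drawer's first 10 mm inwards; then let go, or hold it to the very end and let go straight up. Snapped in and let go it reads under 0.03; over 0.1 with the catch on top of the keeper.
- cartridge: Loose white box with a blue band and two small ports on top, 60 (its x) by 40 (its y) by 50 mm high, 0.1 to 0.21 kg. Origin: centre of its underside. Starts standing in the cradle, its x along the cradle's x. Either way round (half a turn) is right in the bay.
- cradle: Black cradle, fixed, left or right of the reader. Origin: on the bench under its middle. Base 100 (x) x 64 (y) x 6 mm, the cartridge stands on it. Walls along the cartridge's long sides (top 54 mm over the bench) leave only its short ends free: fingers close along the cradle's x, 60 mm; lift straight up. Lips at x=+-36 mm, 11 mm high. The bench between cradle and robot is free for setting down.
- label_roll: Bystander: white roll of labels lying flat, 82 mm diameter, 40 high, on the other side of the reader from the cradle. Origin: centre of its underside.
- stamp: Bystander: brown rubber stamp with a turned handle, standing, 29 x 50 x 78 mm high, beside the reader's hood. Origin: centre of its underside.
- timer: Bystander: pale bench timer with an orange knob, lying flat, 68 x 62 x 24 mm, beside the reader's hood. Origin: centre of its underside.
Things that resemble listed ones, but are neither listed nor needed, are in the scene too. Of the things like the cartridge, leave any that is red; of the rest the larger one is meant.

How it is judged:
By the outcome, as a careful person would: the job done as asked, in the order asked, and still so for the second after the job is handed in, with the robot touching nothing.
It also fails if it takes over 66 s, if anything falls off the work surface, if the arm or the gripper's body presses on something with over 40 N, if the wrist force passes 120 N, or if a joint passes its speed limit or range.

## Robot

A 6-joint arm with a two-finger parallel gripper is mounted at the origin on a cart in front of the work surface, level with it; the furniture and walls round the work are solid. World frame = base frame: x ahead of the robot, y to its left, z up, the work surface at z = 0. Lengths are in m, angles in rad, forces in N, time in s.
With the tool pointing down it reaches from about 0.375 to 0.9 m from the base axis. Payload 3.1 kg.
Tool frame: the origin (TCP) lies midway between the tips of the shut fingers; the grasp point (between the pads) lies 19 mm behind it (manip.grip_depth is the distance from the TCP to the grasp point, in m); z points along the fingers, y is the direction in which the jaws open and shut (so a half turn about z gives the same grasp; the last joint's range is limited). The gripper opens to 85 mm and grips with 20 to 120 N. Pads are 22 mm wide; open, the fingers measure 114 mm over their backs; the gripper's body (76 mm by 85 mm) begins 54 mm behind the grasp point. The pads swing forward as they close: fully open they stand 13 mm farther back than shut.
Start: joints at [0.963, 0.527, 1.433, -0, 1.181, -0.178], TCP at [0.26, 0.568, 0.231] pointing down, gripper open.
Joint ranges: [-3.08, 3.08], [-0.75, 2.2], [0.22, 2.44], [-1.43, 4.57], [0, 2.65], [-2.85, 2.85]. Speed limits (rad/s): [2.79, 2.79, 3.14, 3.14, 3.14, 3.14].

## Interface

Orientations are given as a unit quaternion [x, y, z, w].
In Python, from station import manip gives the robot as it stands.
- The arm moves only by the tool move_arm, never from a script. Its arguments are lists of equal length, an entry for each row: "translation": the shift along the tool's x, y, z in cm, a list of three; "angular": the turn, a rotation vector about the tool's x, y, z in degrees, a list of three; "hand": the finger opening in cm, from 0 to 8.54. In form: {"translation": [[tx, ty, tz], ...], "angular": [[rx, ry, rz], ...], "hand": [hand, ...]}. A call has 1 to 5 rows; each row is the pose to reach, as a shift and turn from the pose commanded when the call began, along the tool's axes at that moment; what a row does not reach only later rows make up. A row lasts 1/12 s, in which the tool goes at most 41.7 mm and 7.16 degrees, less where a joint would pass 70% of its speed; a pose out of reach is approached as far as the arm can. A call with a gripper value outside its range is refused whole. The fingers move at their own pace and stop on an object; "squeeze" is the grip in N (left out, the last holds). Time passes only in rows, so rows that repeat a pose let the fingers close. It gives the time, the measured TCP pose, the force and the opening at its end, in the units of the state.
- manip.sense(): the state, without advancing time (a new reading comes with each control period).
- manip.snapshot(name): name is "side" or "top"; returns a dict with "pixels" (480x640x3 uint8, red, green, blue), "fx", "fy", "cx", "cy" (pixels), "k1" (the pictures are not rectified: a ray, as slopes to the right and down, at radius r is drawn at 1 + k1 r^2 times it, then the intrinsics apply), "origin" and "orientation" of the camera in the world. Camera axes: x right, y up, looking along -z (the intrinsics and any distortion apply to the point x, -y, -z); pixel columns grow to the right and rows downward; lengths in m; the calibration is good to about 2 mm. A picture is of the moment at which its call begins. There is no depth.
- manip.sign_off(): hands the job in, once; it reports no verdict.
Trained networks look in the newest picture that a camera, given by its name, has taken for a name from the list of things; names that differ only in an ending like _2 or _b are one class to them, and where a whole thing is asked for, a point or a joint stands for the part that bears it (a point fixed in the world has none). Each returns a list of dicts, best first, with "score" (0 to 1); they miss things now and then, are a little off and sometimes report something else, mostly with a low value. They report only what shows in the picture. A call takes as long as a camera call. They do not tell look-alikes from the thing itself.
- manip.trace(query, camera): "pixels" (480x640 bool, what is visible of it) and "extent" ([left, top, width, height] in pixels, round what is visible of it).
- manip.mark_of(query, camera): "point" ([column, row] in pixels: a listed point, or the origin of a listed thing).
The state is a dict: "t": time; "q": joint angles; "qd": joint speeds; "tau": joint torques, N m; "tcp_pos": TCP position; "tool_rot": TCP orientation; "force": force on the tool from outside, world axes, zero at the start; "ft_torque": the same for the moment, N m; "finger_gap": opening from 0.0 (shut) to 1.0 (fully open).
Only numpy, scipy, OpenCV 4.12 (cv2) and the standard library are available. Lean on these libraries where they do the work, as an engineer would, in place of code of your own. Each camera call takes 0.05 s, during which the arm holds its last target.

## Working session

There is one attempt and no reset: what is moved stays moved. The work goes in short steps, Python scripts to look and compute and a tool call to move; the robot and the scene stay as the last step left them, time stands still between calls to the robot, and variables do not carry over. Pictures are saved under pics/ and viewed, and the job is handed in when it is done.

Besides the shell and the picture viewer there is one more tool, called after "Emit:" as name(argument=value, ...) on one line, values as JSON. move_arm: Moves the arm, as the interface text tells. Its arguments: {"type":"object","properties":{"translation":{"type":"array","items":{"type":"array","items":{"type":"number"}}},"angular":{"type":"array","items":{"type":"array","items":{"type":"number"}}},"hand":{"type":"array","items":{"type":"number"}},"squeeze":{"type":"number"}},"required":["translation","angular","hand"]}

```bash
mkdir -p pics; cat > h.py <<'E'
import numpy as np, cv2
from station import manip
from scipy.spatial.transform import Rotation as R
def snap(n,f):
    s=manip.snapshot(n); cv2.imwrite('pics/'+f,cv2.cvtColor(s['pixels'],cv2.COLOR_RGB2BGR)); return s
def ray(s,p):
    u=np.array([(p[0]-s['cx'])/s['fx'],(p[1]-s['cy'])/s['fy']]);v=u.copy()
    for _ in range(30): v=u/(1+s['k1']*(v@v))
    d=R.from_quat(s['orientation']).apply([v[0],-v[1],-1]); return np.array(s['origin']),d
def atz(s,p,z):
    o,d=ray(s,p); return o+d*(z-o[2])/d[2]
def proj(s,P):
    c=R.from_quat(s['orientation']).inv().apply(np.asarray(P,float)-np.array(s['origin']))
    x,y=c[...,0]/-c[...,2],-c[...,1]/-c[...,2]; k=1+s['k1']*(x*x+y*y)
    return np.stack([s['cx']+s['fx']*x*k,s['cy']+s['fy']*y*k],-1)
def tri(s1,p1,s2,p2):
    o,d=ray(s1,p1);a,b=ray(s2,p2);d/=np.linalg.norm(d);b/=np.linalg.norm(b)
    t=np.linalg.lstsq(np.stack([d,-b],1),a-o,rcond=None)[0]; q1=o+t[0]*d;q2=a+t[1]*b
    return (q1+q2)/2,np.linalg.norm(q1-q2)
E
python3 - <<'E'
from h import *
np.set_printoptions(precision=4,suppress=True)
S={n:snap(n,n+'0.png') for n in('top','side')}
for n in S: print(n,{k:S[n][k] for k in('fx','cx','cy','k1','origin','orientation')})
for n in S:
  for q,z in [('reader',0),('bay',.016),('bay_side',.026),('drawer_front',.075),('pad',.056),('cartridge',.006),('cradle',0),('label_roll',0),('stamp',0),('timer',0)]:
    for r in manip.mark_of(q,n)[:4]: print(n,q,round(r['score'],2),np.round(r['point'],1),atz(S[n],r['point'],z))
s=manip.sense();print(s)
E
```

```text
top {'fx': 441.86504587075206, 'cx': 318.7776537421504, 'cy': 235.87357762036424, 'k1': -0.08036491099715483, 'origin': array([0.4082, 0.0849, 1.0603]), 'orientation': array([ 0.0606, -0.0725, -0.7026,  0.7053])}
side {'fx': 461.5778235575392, 'cx': 327.93236868116946, 'cy': 241.89163108074533, 'k1': -0.02748005845641505, 'origin': array([-0.0782,  0.6427,  0.5267]), 'orientation': array([-0.224 ,  0.4741,  0.7641, -0.3758])}
top reader 0.88 [334.3 226.6] [0.6338 0.0291 0.    ]
top bay 0.66 [331.1 269.8] [0.5256 0.038  0.016 ]
top bay_side 0.89 [317.  266.3] [0.5326 0.0716 0.026 ]
top drawer_front 0.67 [370.2 283.7] [ 0.488  -0.0467  0.075 ]
top drawer_front 0.56 [335.4 227.1] [0.6167 0.0305 0.075 ]
top pad 0.94 [370.2 297.5] [ 0.4583 -0.0487  0.056 ]
top cartridge 0.65 [166.7 309.8] [0.4291 0.427  0.006 ]
top cartridge 0.59 [227.6 254. ] [0.5636 0.287  0.006 ]
top cartridge 0.54 [263.6 212.4] [0.6671 0.2027 0.006 ]
top cartridge 0.36 [336.  225.2] [0.6361 0.0252 0.006 ]
top cradle 0.73 [227.5 253.4] [0.5659 0.2884 0.    ]
top cradle 0.71 [368.6 293.8] [ 0.4699 -0.0525  0.    ]
top s
[... 579 characters left out ...]
] [0.5625 0.2909 0.    ]
side label_roll 0.72 [431.6 237.1] [ 0.6002 -0.2432  0.    ]
side stamp 0.73 [229.1 267.4] [0.7719 0.252  0.    ]
side timer 0.89 [390.2 216.9] [ 0.7584 -0.2492  0.    ]
side timer 0.29 [261.7 313.2] [0.5745 0.2841 0.    ]
{'t': 1.1, 'q': array([ 0.9625,  0.5275,  1.4327, -0.    ,  1.1814, -0.1785]), 'qd': array([-0.0004, -0.0018, -0.001 , -0.0007,  0.0012, -0.0002]), 'tau': array([ -0.0001, -44.2332, -17.8425,  -0.0003,   0.0009,  -0.    ]), 'tcp_pos': array([0.2604, 0.5682, 0.2313]), 'tool_rot': array([ 0.2132,  0.977 , -0.    , -0.    ]), 'force': array([ 0.1555, -0.1807, -0.5113]), 'ft_torque': array([-0.0028,  0.0015, -0.0421]), 'finger_gap': 1.0031622344441158}
```

View pics/top0.png

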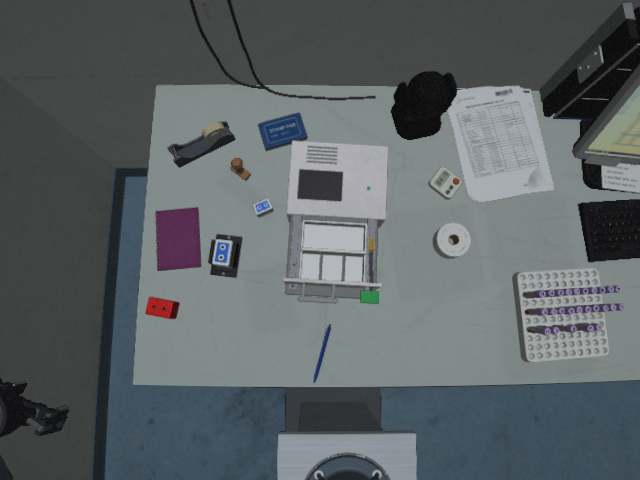

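View pics/side0.png

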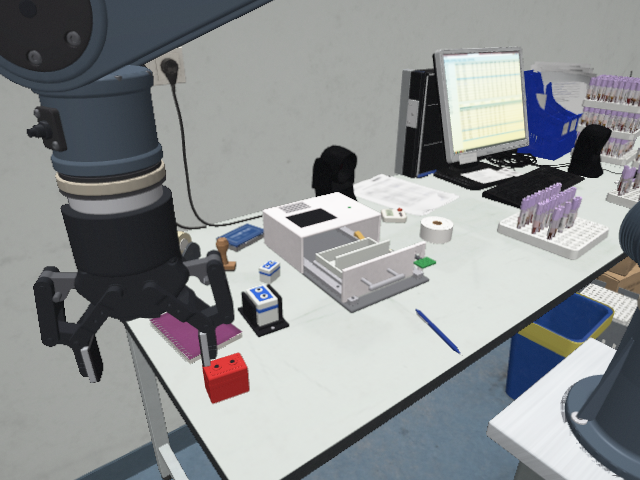

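```bash
python3 - <<'E'
import cv2
a=cv2.imread('pics/top0.png')[180:340,140:300];b=cv2.imread('pics/side0.png')[240:400,180:340]
cv2.imwrite('pics/crop0.png',cv2.resize(cv2.hconcat([a,b]),(800,400),interpolation=cv2.INTER_CUBIC))
a=cv2.imread('pics/top0.png')[190:320,280:410];b=cv2.imread('pics/side0.png')[180:310,320:450]
cv2.imwrite('pics/crop1.png',cv2.resize(cv2.hconcat([a,b]),(800,400),interpolation=cv2.INTER_CUBIC))
E
```

```text
(no output)
```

View pics/crop0.png

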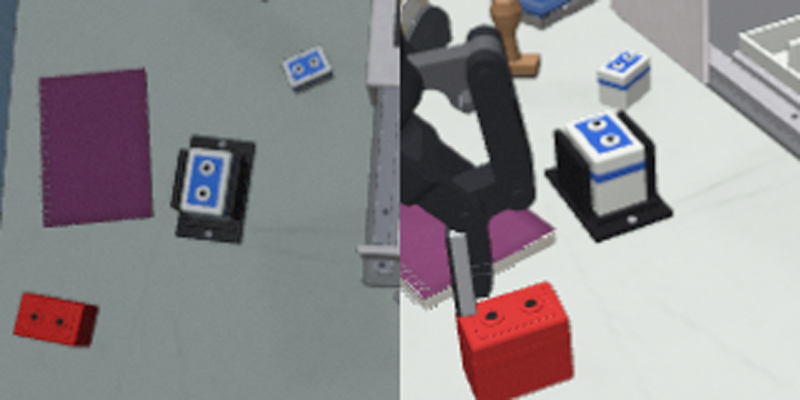

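View pics/crop1.png

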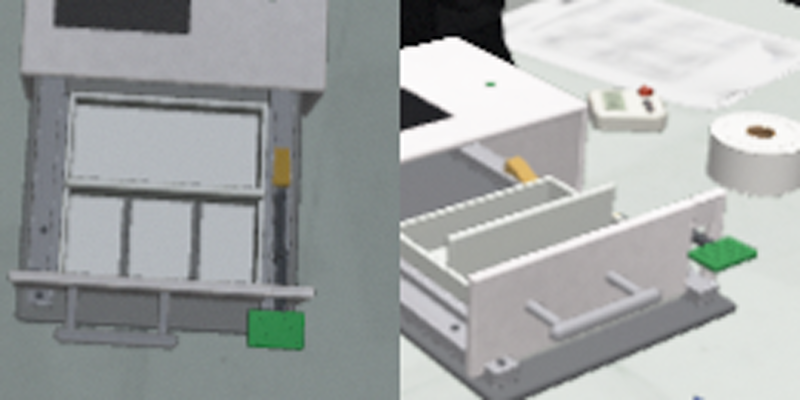

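```bash
cat >> h.py <<'E'
def crop(src,x0,y0,w,h,k,out):
    a=cv2.imread('pics/'+src)[y0:y0+h,x0:x0+w]; a=cv2.resize(a,None,fx=k,fy=k,interpolation=cv2.INTER_CUBIC)
    for x in range((x0+9)//10*10,x0+w,10):
        cv2.line(a,((x-x0)*k,0),((x-x0)*k,6),(0,0,255),1); cv2.putText(a,str(x),((x-x0)*k,16),0,.35,(0,0,255),1)
    for y in range((y0+9)//10*10,y0+h,10):
        cv2.line(a,(0,(y-y0)*k),(6,(y-y0)*k),(0,0,255),1); cv2.putText(a,str(y),(7,(y-y0)*k+4),0,.35,(0,0,255),1)
    cv2.imwrite('pics/'+out,a)
E
python3 - <<'E'
from h import *
crop('top0.png',280,135,114,0+75,7,'a1.png')
crop('top0.png',278,210,110,85,7,'a2.png')
crop('top0.png',200,225,50,60,10,'a3.png')
crop('side0.png',230,275,65,65,9,'a4.png')
crop('side0.png',300,220,140,85,5,'a5.png')
E
```

```text
(no output)
```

View pics/a1.png

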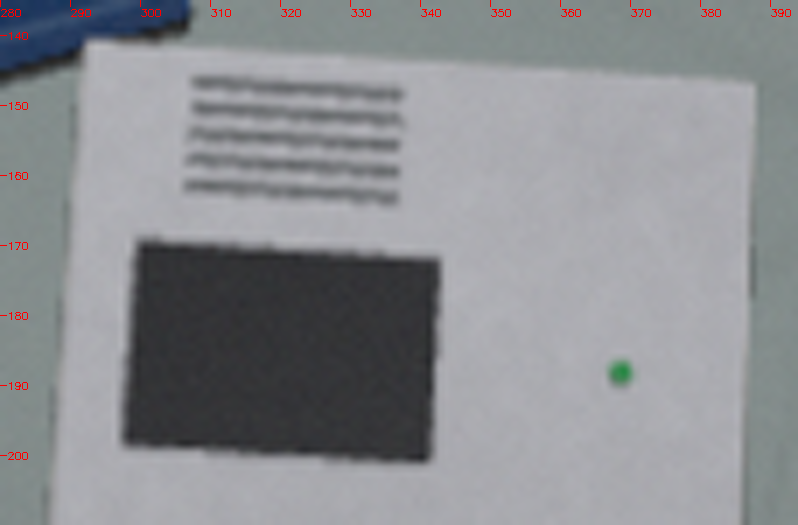

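View pics/a2.png

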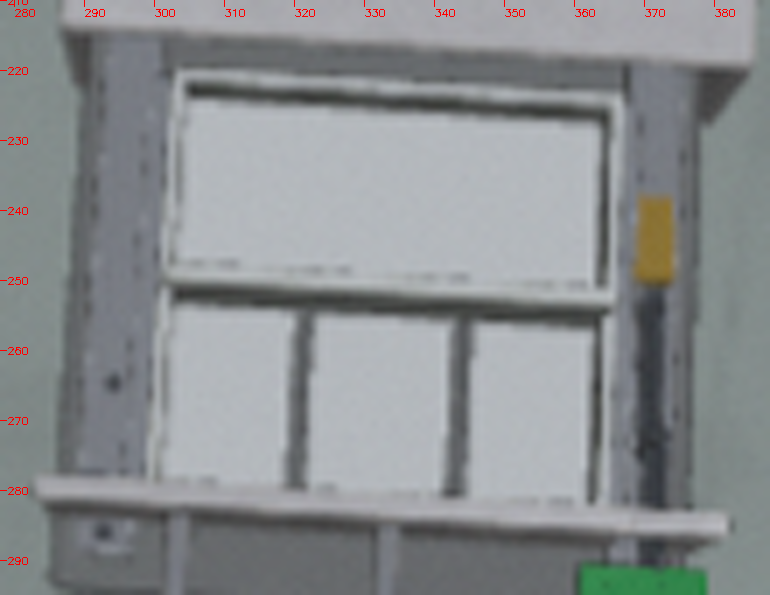

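View pics/a3.png

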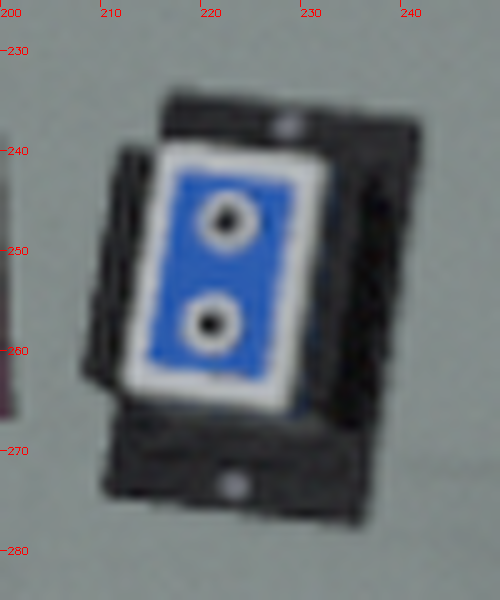

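View pics/a4.png

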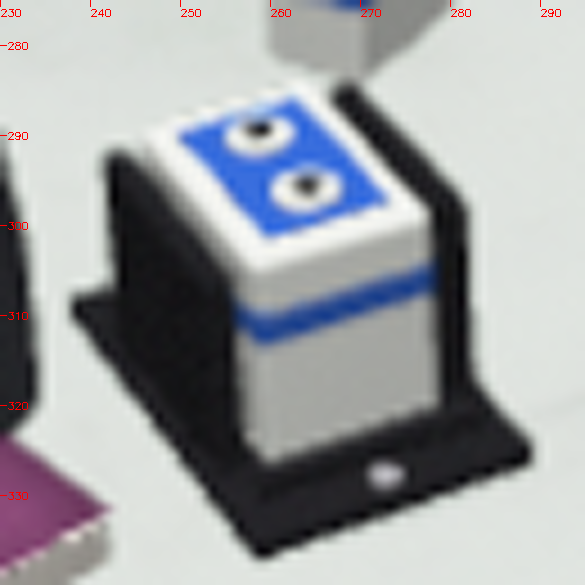

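View pics/a5.png

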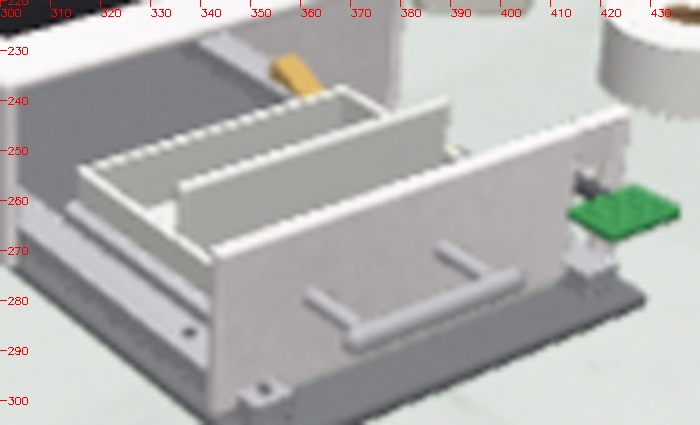

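```bash
cat > fit.py <<'E'
from h import *
from scipy.optimize import least_squares
import pickle
np.set_printoptions(precision=4,suppress=True)
S={n:manip.snapshot(n) for n in('top','side')}
pickle.dump({n:{k:v for k,v in S[n].items() if k!='pixels'} for n in S},open('cal.pkl','wb'))
def W(p,L):
    c,s=np.cos(p[2]),np.sin(p[2]); return np.array([p[0]+c*L[0]-s*L[1],p[1]+s*L[0]+c*L[1],L[2]])
def fit(obs,x0):
    f=lambda p:np.concatenate([proj(S[n],W(p,L(p)))-np.array(u) for n,L,u in obs])
    r=least_squares(f,x0,loss='soft_l1'); print(r.x,'deg',np.degrees(r.x[2])); print(r.fun.reshape(-1,2).round(1).tolist()); return r.x
K=lambda *a:(lambda p:a)
F=lambda y,z,dx=0:(lambda p:(p[3]+dx,y,z))
h=.112
R_=[('top',K(.004,h,.098),(286.6,214.3)),('top',K(.004,-h,.098),(385.4,219.7)),('top',K(.18,h,.098),(292,140.7)),('top',K(.18,-h,.098),(387.9,146.7)),
('top',F(.11,.086,.008),(283,278.3)),('top',F(-.11,.086,.008),(381.9,283.6)),('top',F(.11,.086),(283.4,281)),('top',F(-.11,.086),(381.1,286.4)),
('top',F(-.066,.056,-.008),(360.9,290.4)),('top',F(-.108,.056,-.008),(379,292.1)),
('side',F(.11,.086),(343,271.4)),('side',F(.11,.012),(342.4,301.6)),('side',F(-.11,.086),(425.5,243)),
('side',F(-.066,.056,-.008),(413.6,262.4)),('side',F(-.066,.056,-.036),(423,266.5)),('side',F(-.108,.056,-.036),(436,261.6)),('side',F(-.108,.056,-.008),(426,257))]
for tag in('both','top','side'):
    print(tag)
    if tag!='side': p=fit([o for o in R_ if tag in('both',o[0])],[.634,.028,-.05,-.15])
    if tag!='side': print('bay',W(p,(p[3]+.041,0,.016)),'push',W(p,(p[3],-.087,.075)),'pad',W(p,(p[3]-.022,-.087,.056)))
def C(x0):
    b=lambda x,y:K(x,y,.006); t=lambda x,y:K(x,y,.056)
    o=[('top',b(.05,.032),(216.5,234)),('top',b(.05,-.032),(242,236.8)),('top',b(-.05,-.032),(236.5,277.5)),('top',b(-.05,.032),(210.3,274.2)),
    ('side',b(-.05,.032),(259,336)),('side',b(.05,.032),(237.8,308.9)),('side',b(-.05,-.032),(289.1,325.4))]
    c=[('top',t(.03,.02),(216.2,239)),('top',t(.03,-.02),(233,240.8)),('top',t(-.03,-.02),(229.2,266.2)),('top',t(-.03,.02),(212.2,263.8)),
    ('side',t(.03,.02),(246.1,290.3)),('side',t(-.03,.02),(258.7,305.2)),('side',t(-.03,-.02),(278,298.6)),('side',t(.03,-.02),(264.4,284.1))]
    print('cradle');fit(o,x0);print('cart');fit(c,x0)
    print('cart top');fit([q for q in c if q[0]=='top'],x0);print('cart side');fit([q for q in c if q[0]=='side'],x0)
C([.564,.289,-.1])
E
python3 fit.py
```

```text
both
[ 0.6306  0.0306 -0.0578 -0.1447] deg -3.3120758434109057
[[-0.6, -0.3], [0.4, 0.6], [-0.3, -0.3], [0.0, -0.0], [-0.5, -1.0], [0.0, -0.2], [-1.1, -0.0], [0.7, 0.6], [-0.6, -0.0], [-0.3, -0.6], [0.8, -0.6], [0.3, 1.8], [1.0, -0.9], [-0.7, -1.0], [-0.6, 0.5], [0.6, -0.1], [1.0, -0.8]]
bay [0.5271 0.0366 0.016 ] push [ 0.4812 -0.0479  0.075 ] pad [ 0.4592 -0.0466  0.056 ]
top
[ 0.6306  0.0302 -0.055  -0.1452] deg -3.152407965967272
[[-0.4, -0.1], [0.6, 0.5], [-0.3, -0.2], [0.0, -0.2], [-0.1, -0.6], [0.4, -0.1], [-0.8, 0.3], [1.1, 0.7], [-0.2, 0.1], [0.1, -0.5]]
bay [0.5266 0.0359 0.016 ] push [ 0.4809 -0.0487  0.075 ] pad [ 0.4589 -0.0475  0.056 ]
side
cradle
[ 0.559   0.2903 -0.1076] deg -6.163740441115468
[[-0.3, 0.2], [0.2, 0.3], [-0.2, 0.5], [-0.4, 0.7], [-0.6, -0.7], [-0.7, -1.4], [1.1, -1.3]]
cart
[ 0.5591  0.2898 -0.1107] deg -6.344835713037118
[[-0.5, -0.0], [-0.2, 0.2], [-0.3, 0.5], [-0.5, 0.8], [-0.7, -1.6], [-0.1, -0.8], [0.8, -0.6], [0.4, -1.1]]
cart top
[ 0.5599  0.289  -0.1133] deg -6.492845521476844
[[-0.1, -0.4], [0.2, -0.2], [0.1, 0.1], [-0.2, 0.4]]
cart side
[ 0.5564  0.2916 -0.1027] deg -5.885616356393606
[[-1.0, -0.6], [-0.1, 0.2], [0.8, 0.4], [0.2, -0.2]]
```

Three things look like the cartridge in the top picture:
- **Red box, (162,308):** to be left alone.
- **Small white and blue box, (263,207):** too small.
- **Large white and blue box, (223,252):** standing in the black cradle. This is the one, and the enlarged crop confirms it.

The cartridge is at about (0.559, 0.290) with yaw -6.3°, and the bay at about (0.527, 0.036) with yaw -3.25°.

```bash
cat > plan.py <<'E'
from h import *
def yaw(q):
    v=R.from_quat(q).apply([0,1,0]); return np.degrees(np.arctan2(v[1],v[0]))
def plan(wps,p0=None,y0=None):
    """wps: (x,y,z,yaw_deg) -> tool cm / deg"""
    s=manip.sense(); p=np.array(s['tcp_pos']) if p0 is None else np.array(p0,float); y=yaw(s['tool_rot']) if y0 is None else y0
    print('t',round(s['t'],2),'tcp',np.round(s['tcp_pos'],4),'yaw',round(yaw(s['tool_rot']),2),'F',np.round(s['force'],1),'gap',round(s['finger_gap']*85.4,1),'tilt',np.round(R.from_quat(s['tool_rot']).apply([0,0,1]),3))
    for w in wps:
        d=np.array(w[:3])-p; a=np.radians(y)
        ty=np.array([np.cos(a),np.sin(a),0]); tz=np.array([0,0,-1.]); tx=np.cross(ty,tz)
        dy=(w[3]-y+180)%360-180
        t=np.array([d@tx,d@ty,d@tz])*100
        print('T',np.round(t,2).tolist(),'rz',round(-dy,2),'rows>=',round(max(np.linalg.norm(t)/4.17,abs(dy)/7.16),1))
        p=np.array(w[:3]);y=w[3]
E
python3 - <<'E'
from plan import *
plan([(.40,.44,.19,30),(.52,.33,.14,-4),(.559,.290,.13,-6.3),(.559,.290,.022,-6.3)])
E
```

```text
t 1.2 tcp [0.2604 0.5682 0.2313] yaw 65.37 F [ 0.5  1.1 -0.9] gap 85.6 tilt [ 0.  0. -1.]
T [-18.03, -5.83, 4.13] rz 35.37 rows>= 4.9
T [-15.53, 4.89, 5.0] rz 34 rows>= 4.7
T [-3.72, 4.17, 1.0] rz 2.3 rows>= 1.4
T [0.0, 0.0, 10.8] rz -0.0 rows>= 2.6
```

Emit:
move_arm(translation=[[-18.03, -5.83, 4.13], [-18.03, -5.83, 4.13], [-18.03, -5.83, 4.13], [-18.03, -5.83, 4.13], [-18.03, -5.83, 4.13]], angular=[[0, 0, 35.4], [0, 0, 35.4], [0, 0, 35.4], [0, 0, 35.4], [0, 0, 35.4]], hand=[8.5, 8.5, 8.5, 8.5, 8.5], squeeze=40)

```text
t: 1.62
tcp_pos: [0.4022, 0.4375, 0.1893]
tool_rot: [0.503, 0.864, -0.0, 0.0]
force: [0.9, -0.6, 0.6]
finger_gap: 0.996
```

Emit:
move_arm(translation=[[-15.53, 4.89, 5], [-15.53, 4.89, 5], [-15.53, 4.89, 5], [-15.53, 4.89, 5], [-15.53, 4.89, 5]], angular=[[0, 0, 34], [0, 0, 34], [0, 0, 34], [0, 0, 34], [0, 0, 34]], hand=[8.5, 8.5, 8.5, 8.5, 8.5])

```text
t: 2.03
tcp_pos: [0.525, 0.3249, 0.1381]
tool_rot: [0.735, 0.678, -0.0, 0.001]
force: [0.7, 0.5, 0.4]
finger_gap: 0.994
```

```bash
python3 - <<'E'
from plan import *
plan([(.559,.290,.13,-6.3),(.559,.290,.022,-6.3)])
E
```

```text
t 2.03 tcp [0.525  0.3249 0.1381] yaw -4.68 F [0.7 0.5 0.4] gap 84.9 tilt [ 0.002 -0.002 -1.   ]
T [-3.2, 3.67, 0.81] rz 1.62 rows>= 1.2
T [0.0, 0.0, 10.8] rz -0.0 rows>= 2.6
```

Emit:
move_arm(translation=[[-2.5, 2.8, 0.7], [-3.72, 4.17, 1.0], [-3.72, 4.17, 1.0], [-3.72, 4.17, 1.0]], angular=[[0, 0, 2.3], [0, 0, 2.3], [0, 0, 2.3], [0, 0, 2.3]], hand=[8.5, 8.5, 8.5, 8.5])

```text
t: 2.37
tcp_pos: [0.5595, 0.289, 0.1297]
tool_rot: [0.746, 0.666, -0.0, -0.0]
force: [-0.8, 0.3, 0.1]
finger_gap: 0.998
```

```bash
python3 - <<'E'
from plan import *
plan([(.559,.290,.022,-6.3)])
snap('side','s1.png');snap('top','t1.png')
crop('side0.png' if 0 else 's1.png',180,170,160,180,4,'s1c.png');crop('t1.png',180,190,110,120,6,'t1c.png')
E
```

```text
t 2.37 tcp [0.5595 0.289  0.1297] yaw -6.46 F [-0.8  0.3  0.1] gap 85.2 tilt [-0.001  0.    -1.   ]
T [0.09, -0.07, 10.77] rz -0.16 rows>= 2.6
```

View pics/s1c.png

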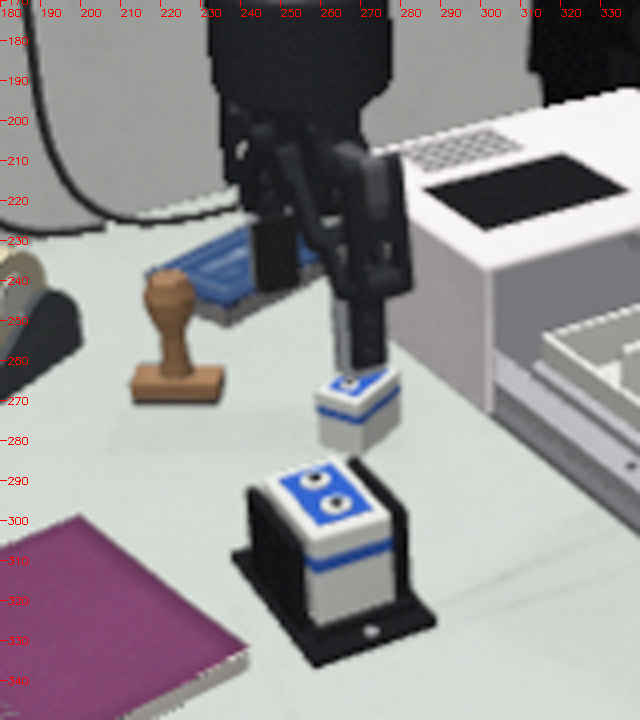

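View pics/t1c.png

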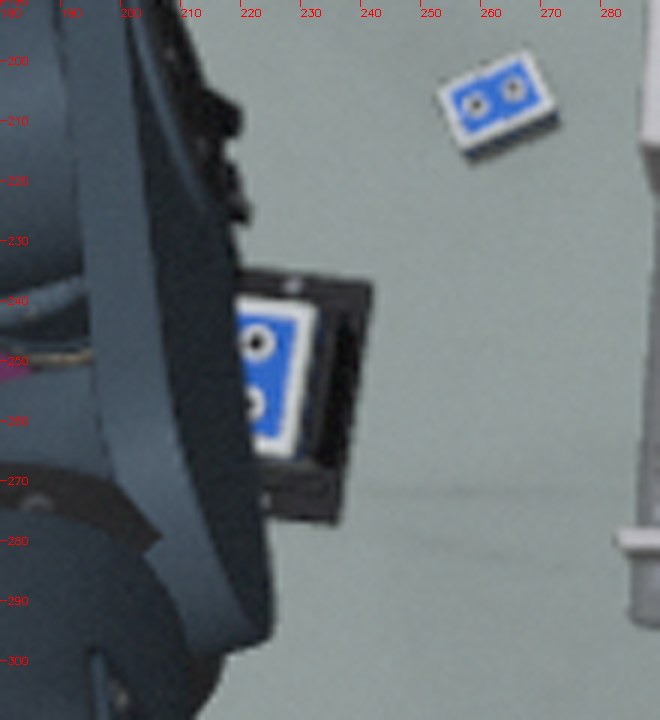

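The gripper is over the cartridge, with the near finger at side (272,262), lined up along the cradle's x. Next I lower it.

Emit:
move_arm(translation=[[0, 0, 3.5], [0, 0, 6.5], [0, 0, 8.5], [0, 0, 10.0], [0, 0, 10.8]], angular=[[0, 0, 0], [0, 0, 0], [0, 0, 0], [0, 0, 0], [0, 0, 0]], hand=[8.5, 8.5, 8.5, 8.5, 8.5])

```text
t: 2.88
tcp_pos: [0.5565, 0.2908, 0.0201]
tool_rot: [0.744, 0.668, -0.002, -0.001]
force: [-0.5, -0.5, 0.0]
finger_gap: 0.993
```

```bash
python3 - <<'E'
from plan import *
plan([(.559,.290,.022,-6.3)])
snap('side','s2.png')
crop('s2.png',210,230,110,115,6,'s2c.png')
E
```

```text
t 2.88 tcp [0.5565 0.2908 0.0201] yaw -6.21 F [-0.5 -0.5  0. ] gap 84.8 tilt [-0.004 -0.001 -1.   ]
T [-0.05, 0.26, -0.19] rz 0.09 rows>= 0.1
```

View pics/s2c.png

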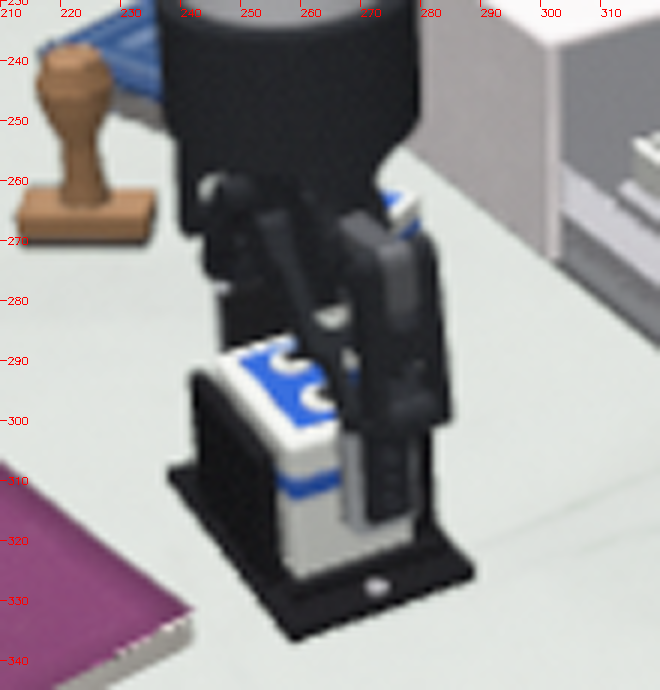

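Emit:
move_arm(translation=[[0, 0, 0], [0, 0, 0], [0, 0, 0], [0, 0, 0], [0, 0, 0]], angular=[[0, 0, 0], [0, 0, 0], [0, 0, 0], [0, 0, 0], [0, 0, 0]], hand=[5, 5, 5, 5, 5], squeeze=50)

```text
t: 3.35
tcp_pos: [0.56, 0.2905, 0.0236]
tool_rot: [0.745, 0.667, 0.001, 0.0]
force: [-0.3, 1.0, 4.9]
finger_gap: 0.697
```

```bash
python3 - <<'E'
from plan import *
plan([(.559,.290,.022,-6.3)])
E
```

```text
t 3.35 tcp [0.56   0.2905 0.0236] yaw -6.33 F [-0.3  1.   4.9] gap 59.6 tilt [ 0.003  0.001 -1.   ]
T [-0.06, -0.09, 0.16] rz -0.03 rows>= 0.0
```

Emit:
move_arm(translation=[[0, 0, -1], [0, 0, -2.5], [0, 0, -5], [0, 0, -7.5], [0, 0, -8]], angular=[[0, 0, 0], [0, 0, 0], [0, 0, 0], [0, 0, 0], [0, 0, 0]], hand=[5, 5, 5, 5, 5])

```text
t: 3.77
tcp_pos: [0.5612, 0.2905, 0.1063]
tool_rot: [0.745, 0.667, 0.003, 0.001]
force: [-0.1, -0.2, -1.2]
finger_gap: 0.693
```

```bash
python3 - <<'E'
from plan import *
plan([(.43,.26,.102,-6.3),(.43,.26,.022,-6.3)],p0=(.559,.290,.102),y0=-6.3)
snap('side','s3.png')
crop('s3.png',180,170,160,180,4,'s3c.png')
E
```

```text
t 3.77 tcp [0.5612 0.2905 0.1063] yaw -6.33 F [-0.1 -0.2 -1.2] gap 59.2 tilt [ 0.007  0.002 -1.   ]
T [-4.4, -12.49, 0.0] rz -0.0 rows>= 3.2
T [0.0, 0.0, 8.0] rz -0.0 rows>= 1.9
```

View pics/s3c.png

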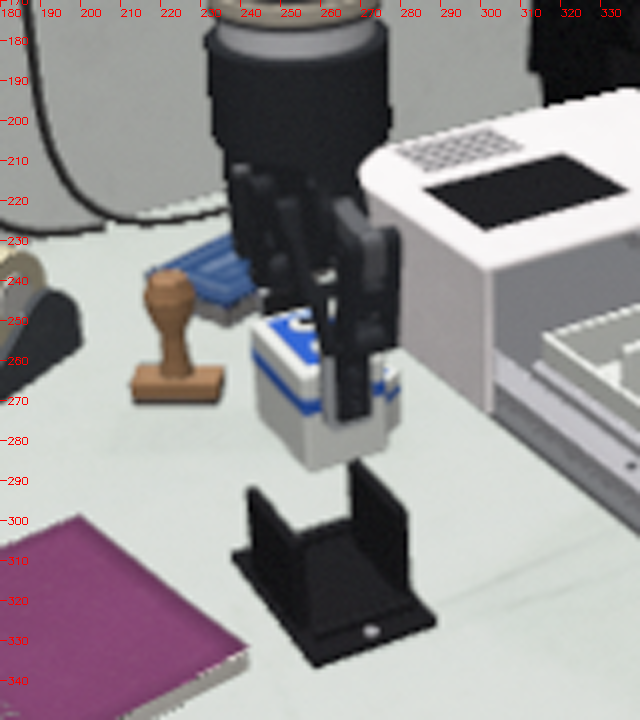

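The cartridge hangs upright in the jaws at side (258,275) and is clear of the cradle. I'll carry it to the free bench and lower it.

Emit:
move_arm(translation=[[-0.9, -2.5, 0], [-2.2, -6.25, 0], [-3.5, -10, 0], [-4.2, -12, 0], [-4.4, -12.5, 0]], angular=[[0, 0, 0], [0, 0, 0], [0, 0, 0], [0, 0, 0], [0, 0, 0]], hand=[5, 5, 5, 5, 5])

```text
t: 4.23
tcp_pos: [0.4222, 0.258, 0.1006]
tool_rot: [0.745, 0.667, -0.005, -0.002]
force: [-1.0, -0.3, -1.6]
finger_gap: 0.693
```

Emit:
move_arm(translation=[[0, 0, 2.5], [0, 0, 5], [0, 0, 7], [0, 0, 7.6], [0, 0, 7.8]], angular=[[0, 0, 0], [0, 0, 0], [0, 0, 0], [0, 0, 0], [0, 0, 0]], hand=[5, 5, 5, 5, 5])

```text
t: 4.65
tcp_pos: [0.4294, 0.2596, 0.0222]
tool_rot: [0.745, 0.667, -0.001, -0.001]
force: [-0.8, -0.8, -1.9]
finger_gap: 0.696
```

Emit:
move_arm(translation=[[0, 0, 0.2], [0, 0, 0.4], [0, 0, 0.5], [0, 0, 0.5]], angular=[[0, 0, 0], [0, 0, 0], [0, 0, 0], [0, 0, 0]], hand=[5, 5, 5, 5])

```text
t: 4.98
tcp_pos: [0.4304, 0.2601, 0.0196]
tool_rot: [0.745, 0.667, 0.001, 0.0]
force: [-0.5, 0.2, -2.4]
finger_gap: 0.695
```

Emit:
move_arm(translation=[[0, 0, 0.1], [0, 0, 0.2], [0, 0, 0.3], [0, 0, 0.3]], angular=[[0, 0, 0], [0, 0, 0], [0, 0, 0], [0, 0, 0]], hand=[5, 5, 5, 5])

```text
t: 5.32
tcp_pos: [0.4302, 0.2601, 0.0175]
tool_rot: [0.745, 0.667, 0.001, 0.0]
force: [-1.5, -0.2, 10.2]
finger_gap: 0.699
```

Emit:
move_arm(translation=[[0, 0, -0.1], [0, 0, -0.1], [0, 0, -0.1], [0, 0, -0.1], [0, 0, -0.1]], angular=[[0, 0, 0], [0, 0, 0], [0, 0, 0], [0, 0, 0], [0, 0, 0]], hand=[5, 6.5, 8.5, 8.5, 8.5])

```text
t: 5.73
tcp_pos: [0.4299, 0.2599, 0.0169]
tool_rot: [0.745, 0.667, -0.0, -0.0]
force: [0.3, -0.6, 0.1]
finger_gap: 0.994
```

Emit:
move_arm(translation=[[0, 0, -2], [0, 0, -5], [0, 0, -8], [0, 0, -9], [0, 0, -9]], angular=[[0, 0, 0], [0, 0, 0], [0, 0, 0], [0, 0, 0], [0, 0, 0]], hand=[8.5, 8.5, 8.5, 8.5, 8.5])

```text
t: 6.15
tcp_pos: [0.4315, 0.2606, 0.1093]
tool_rot: [0.745, 0.667, 0.003, 0.001]
force: [-0.2, -0.3, 0.5]
finger_gap: 0.997
```

```bash
python3 - <<'E'
from plan import *
plan([(.43,.26,.107,83.7)])
snap('side','s4.png');snap('top','t4.png')
crop('s4.png',180,180,160,200,4,'s4c.png');crop('t4.png',180,250,110,100,6,'t4c.png')
E
```

```text
t 6.15 tcp [0.4315 0.2606 0.1093] yaw -6.31 F [-0.2 -0.3  0.5] gap 85.1 tilt [ 0.006  0.002 -1.   ]
T [-0.08, -0.15, 0.23] rz -90.01 rows>= 12.6
```

View pics/s4c.png

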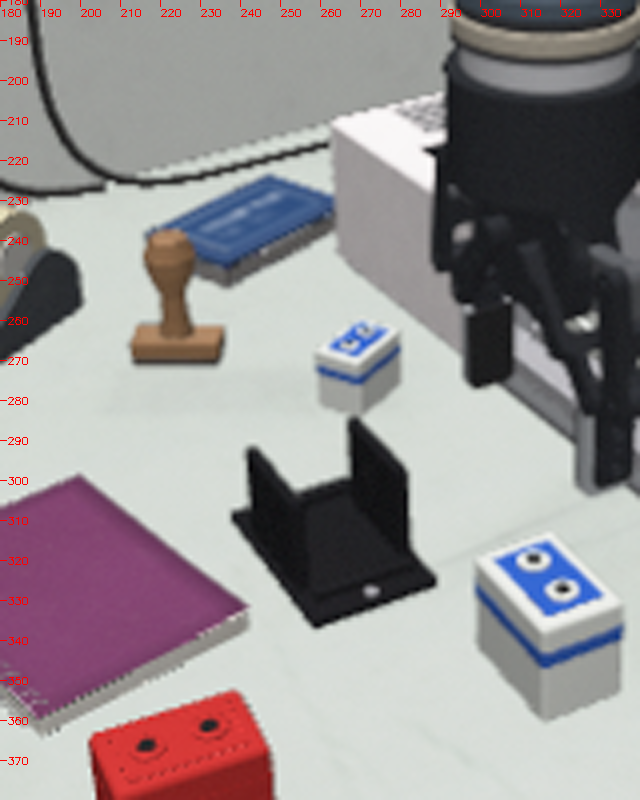

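View pics/t4c.png

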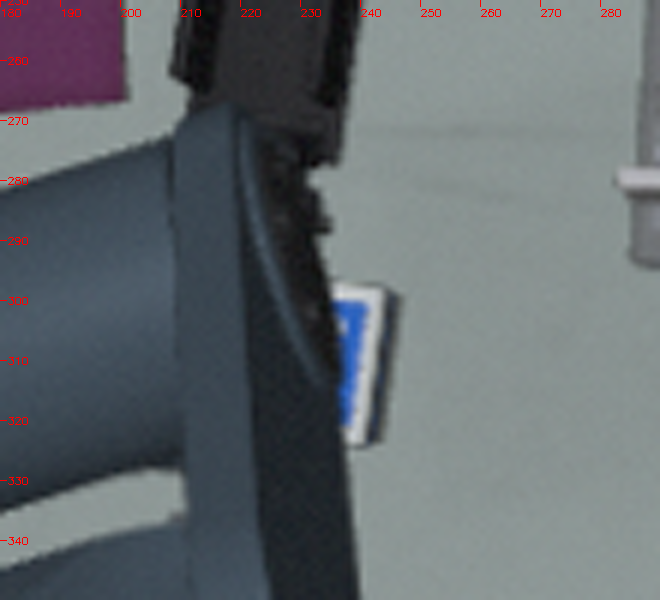

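The cartridge stands upright on the bench at side (317,342). I turn the gripper 90° to take it by its long sides.

Emit:
move_arm(translation=[[0, 0, 0], [0, 0, 0], [0, 0, 0], [0, 0, 0], [0, 0, 0]], angular=[[0, 0, -7], [0, 0, -14], [0, 0, -21], [0, 0, -28], [0, 0, -35]], hand=[8.5, 8.5, 8.5, 8.5, 8.5])

```text
t: 6.67
tcp_pos: [0.4285, 0.2594, 0.1049]
tool_rot: [0.507, 0.862, -0.002, -0.001]
force: [0.3, -0.3, -0.1]
finger_gap: 0.991
```

Emit:
move_arm(translation=[[0, 0, 0], [0, 0, 0], [0, 0, 0], [0, 0, 0], [0, 0, 0]], angular=[[0, 0, -7], [0, 0, -14], [0, 0, -21], [0, 0, -28], [0, 0, -35]], hand=[8.5, 8.5, 8.5, 8.5, 8.5])

```text
t: 7.08
tcp_pos: [0.4285, 0.2594, 0.1049]
tool_rot: [0.225, 0.974, -0.001, -0.002]
force: [0.4, 0.5, 0.3]
finger_gap: 0.997
```

Emit:
move_arm(translation=[[0, 0, 0], [0, 0, 0], [0, 0, 0], [0, 0, 0], [0, 0, 0]], angular=[[0, 0, -7], [0, 0, -14], [0, 0, -20], [0, 0, -20], [0, 0, -20]], hand=[8.5, 8.5, 8.5, 8.5, 8.5])

```text
t: 7.5
tcp_pos: [0.4288, 0.2596, 0.1054]
tool_rot: [0.057, 0.998, -0.001, -0.002]
force: [-0.5, 1.2, 0.3]
finger_gap: 0.995
```

```bash
python3 - <<'E'
from plan import *
plan([(.43,.26,.020,83.7)])
E
```

```text
t 7.5 tcp [0.4288 0.2596 0.1054] yaw 83.51 F [-0.5  1.2  0.3] gap 85.0 tilt [-0.003 -0.001 -1.   ]
T [-0.11, 0.06, 8.54] rz -0.19 rows>= 2.0
```

Emit:
move_arm(translation=[[0, 0, 2.5], [0, 0, 5], [0, 0, 7.5], [0, 0, 8.6], [0, 0, 8.6]], angular=[[0, 0, 0], [0, 0, 0], [0, 0, 0], [0, 0, 0], [0, 0, 0]], hand=[8.5, 8.5, 8.5, 8.5, 8.5])

```text
t: 7.92
tcp_pos: [0.4278, 0.2592, 0.0183]
tool_rot: [0.056, 0.998, -0.001, -0.003]
force: [-0.2, 0.5, -0.8]
finger_gap: 1.0
```

Emit:
move_arm(translation=[[0, 0, 0], [0, 0, 0], [0, 0, 0], [0, 0, 0], [0, 0, 0]], angular=[[0, 0, 0], [0, 0, 0], [0, 0, 0], [0, 0, 0], [0, 0, 0]], hand=[6, 4.5, 3.2, 3.2, 3.2], squeeze=50)

```text
t: 8.33
tcp_pos: [0.4307, 0.2602, 0.0224]
tool_rot: [0.055, 0.998, 0.0, 0.001]
force: [-0.3, -0.5, 6.2]
finger_gap: 0.461
```

Emit:
move_arm(translation=[[0, 0, 0], [0, 0, 0]], angular=[[0, 0, 0], [0, 0, 0]], hand=[3.2, 3.2])

```text
t: 8.5
tcp_pos: [0.4307, 0.2602, 0.0224]
tool_rot: [0.055, 0.998, 0.0, 0.001]
force: [-1.7, 0.0, 6.4]
finger_gap: 0.462
```

```bash
python3 - <<'E'
from plan import *
plan([(.43,.26,.020,83.7)])
E
```

```text
t 8.5 tcp [0.4307 0.2602 0.0224] yaw 83.67 F [-1.7  0.   6.4] gap 39.5 tilt [ 0.002  0.001 -1.   ]
T [0.07, -0.03, 0.24] rz -0.03 rows>= 0.1
```

Emit:
move_arm(translation=[[0, 0, -1], [0, 0, -3], [0, 0, -6], [0, 0, -9], [0, 0, -10.6]], angular=[[0, 0, 0], [0, 0, 0], [0, 0, 0], [0, 0, 0], [0, 0, 0]], hand=[3.2, 3.2, 3.2, 3.2, 3.2])

```text
t: 8.92
tcp_pos: [0.4307, 0.2603, 0.1303]
tool_rot: [0.055, 0.998, 0.001, 0.002]
force: [0.2, -0.1, -1.7]
finger_gap: 0.461
```

```bash
python3 - <<'E'
from plan import *
plan([(.48,.15,.127,86.75),(.527,.0363,.127,86.75)],p0=(.43,.26,.127),y0=83.7)
snap('side','s5.png')
crop('s5.png',220,150,160,180,4,'s5c.png')
E
```

```text
t 8.92 tcp [0.4307 0.2603 0.1303] yaw 83.68 F [ 0.2 -0.1 -1.7] gap 39.3 tilt [ 0.004  0.001 -1.   ]
T [-6.18, -10.38, 0.0] rz -3.05 rows>= 2.9
T [-5.34, -11.09, 0.0] rz -0.0 rows>= 3.0
```

View pics/s5c.png

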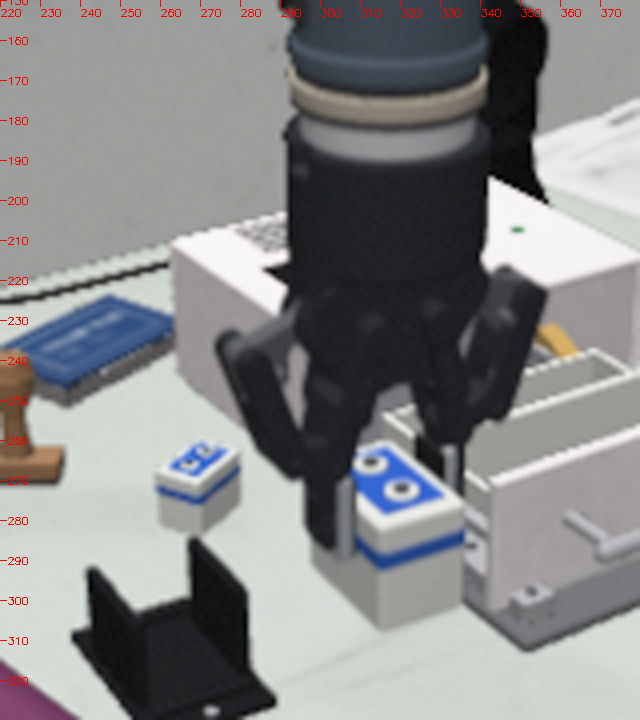

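The cartridge is held upright by its long sides at side (317,280). Next I carry it over the bay.

Emit:
move_arm(translation=[[-1.3, -2.2, 0], [-3.1, -5.2, 0], [-4.9, -8.2, 0], [-6.0, -10.0, 0], [-6.18, -10.38, 0]], angular=[[0, 0, -0.6], [0, 0, -1.5], [0, 0, -2.4], [0, 0, -3.05], [0, 0, -3.05]], hand=[3.2, 3.2, 3.2, 3.2, 3.2])

```text
t: 9.38
tcp_pos: [0.4818, 0.1471, 0.1271]
tool_rot: [0.03, 1.0, -0.0, 0.001]
force: [-0.2, 0.5, -1.7]
finger_gap: 0.459
```

Emit:
move_arm(translation=[[-1.1, -2.3, 0], [-2.7, -5.5, 0], [-4.2, -8.8, 0], [-5.1, -10.6, 0], [-5.34, -11.09, 0]], angular=[[0, 0, 0], [0, 0, 0], [0, 0, 0], [0, 0, 0], [0, 0, 0]], hand=[3.2, 3.2, 3.2, 3.2, 3.2])

```text
t: 9.8
tcp_pos: [0.5284, 0.0336, 0.127]
tool_rot: [0.03, 1.0, -0.0, 0.001]
force: [-0.3, 0.4, -1.7]
finger_gap: 0.456
```

Emit:
move_arm(translation=[[0, 0, 0], [0, 0, 0]], angular=[[0, 0, 0], [0, 0, 0]], hand=[3.2, 3.2])

```text
t: 9.97
tcp_pos: [0.5255, 0.0371, 0.1266]
tool_rot: [0.029, 1.0, 0.0, -0.001]
force: [-0.1, -0.2, -2.1]
finger_gap: 0.461
```

```bash
python3 - <<'E'
from plan import *
plan([(.527,.0363,.127,86.75)])
snap('side','s6.png');snap('top','t6.png')
crop('s6.png',310,160,140,150,5,'s6c.png');crop('t6.png',280,200,110,100,6,'t6c.png')
E
```

```text
t 9.97 tcp [0.5255 0.0371 0.1266] yaw 86.7 F [-0.1 -0.2 -2.1] gap 39.4 tilt [-0.002  0.001 -1.   ]
T [-0.16, -0.07, -0.04] rz -0.05 rows>= 0.0
```

View pics/s6c.png

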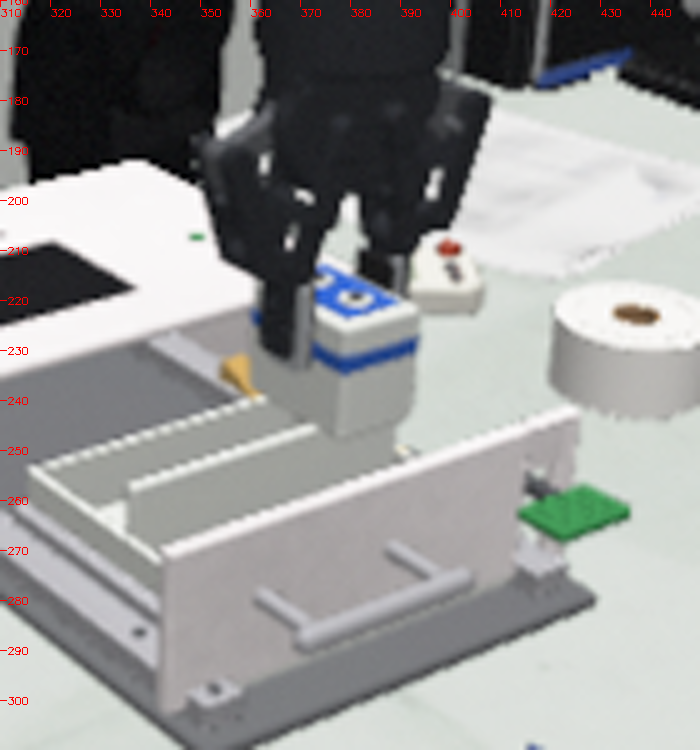

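View pics/t6c.png

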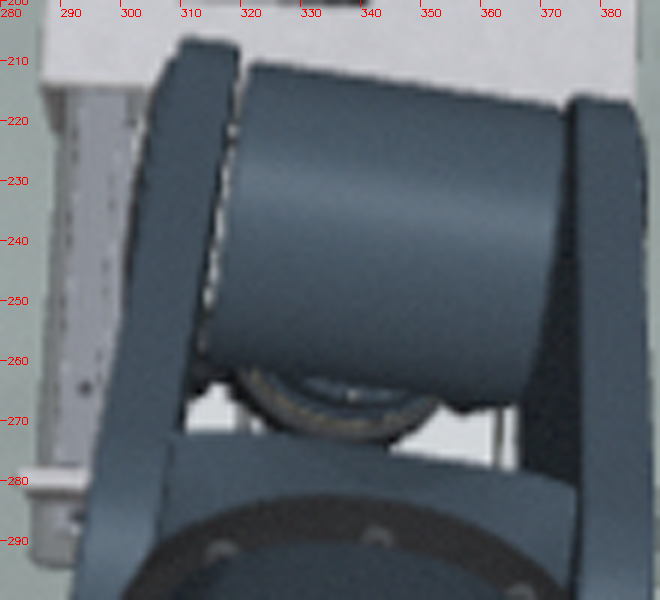

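```bash
cat > cmp.py <<'E'
from h import *
import pickle
from scipy.optimize import least_squares
np.set_printoptions(precision=4,suppress=True)
s=pickle.load(open('cal.pkl','rb'))['side']; a=np.radians(-3.25)
Rz=np.array([[np.cos(a),-np.sin(a)],[np.sin(a),np.cos(a)]])
def go(L,U,x0,z=0,free=False):
    L=np.array(L);U=np.array(U)
    def f(p):
        P=np.c_[L[:,:2]@Rz.T+p[:2],L[:,2]+(p[2] if free else z)]; return (proj(s,P)-U).ravel()
    r=least_squares(f,x0,loss='soft_l1');print(r.x,r.fun.reshape(-1,2).round(1).tolist())
# drawer local origin = bay centre
go([(-.041,.11,.086),(-.041,.11,.012),(-.041,-.11,.086),(-.049,-.066,.056),(-.077,-.066,.056),(-.077,-.108,.056),(-.049,-.108,.056)],
 [(343,271.4),(342.4,301.6),(425.5,243),(413.6,262.4),(423,266.5),(436,261.6),(426,257)],[.527,.036])
c=[(-.03,.02,.05),(-.03,-.02,.05),(-.03,.02,0)];u=[(378.6,224.8),(393.6,219),(379,247)]
go(c,u,[.527,.036],z=.1056); go(c,u,[.527,.036,.1],free=True)
E
python3 cmp.py
```

```text
[0.5268 0.0382] [[0.3, -0.2], [-0.2, 2.2], [0.6, -0.7], [-1.1, -0.7], [-1.0, 0.7], [0.3, 0.1], [0.6, -0.6]]
[0.528  0.0355] [[0.3, -0.6], [0.7, 0.6], [-1.7, 0.0]]
[0.539  0.024  0.0981] [[0.4, -0.5], [0.5, 0.9], [-1.5, -0.2]]
```

Emit:
move_arm(translation=[[0.05, 0.1, 1], [0.05, 0.1, 2.2], [0.05, 0.1, 3.4], [0.05, 0.1, 4.0], [0.05, 0.1, 4.0]], angular=[[0, 0, 0], [0, 0, 0], [0, 0, 0], [0, 0, 0], [0, 0, 0]], hand=[3.2, 3.2, 3.2, 3.2, 3.2])

```text
t: 10.48
tcp_pos: [0.5254, 0.0382, 0.0855]
tool_rot: [0.028, 1.0, 0.0, -0.001]
force: [-0.0, 0.3, -2.1]
finger_gap: 0.454
```

```bash
python3 - <<'E'
from plan import *
plan([(.5265,.0373,.055,86.75)])
snap('side','s7.png')
crop('s7.png',310,180,140,120,5,'s7c.png')
E
```

```text
t 10.48 tcp [0.5254 0.0382 0.0855] yaw 86.79 F [-0.   0.3 -2.1] gap 38.8 tilt [-0.002  0.    -1.   ]
T [-0.11, -0.08, 3.05] rz 0.04 rows>= 0.7
```

View pics/s7c.png

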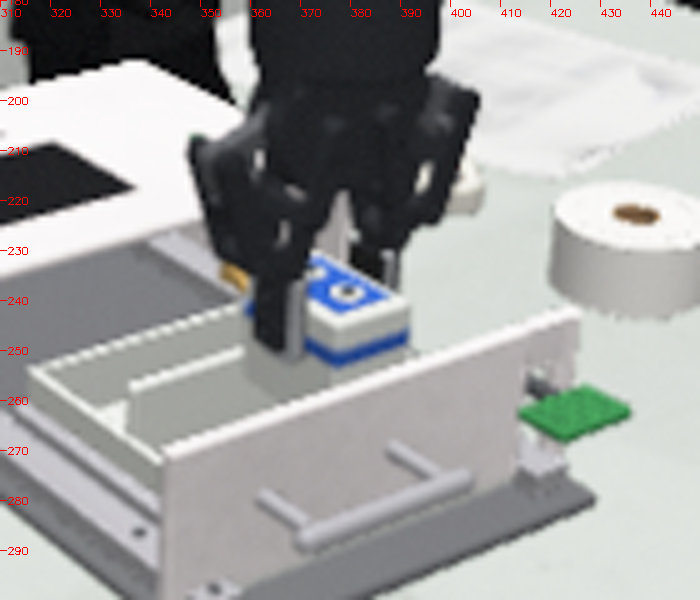

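The cartridge is behind the drawer front and lined up with the bay, at side (375,250). I'll lower it slowly and watch the force.

Emit:
move_arm(translation=[[-0.06, 0, 0.6], [-0.06, 0, 1.2], [-0.06, 0, 1.8], [-0.06, 0, 2.4], [-0.06, 0, 2.8]], angular=[[0, 0, 0], [0, 0, 0], [0, 0, 0], [0, 0, 0], [0, 0, 0]], hand=[3.2, 3.2, 3.2, 3.2, 3.2])

```text
t: 10.95
tcp_pos: [0.5265, 0.0372, 0.0582]
tool_rot: [0.029, 1.0, 0.0, -0.001]
force: [-0.6, -0.1, -1.8]
finger_gap: 0.461
```

```bash
python3 - <<'E'
from plan import *
plan([(.527,.0373,.037,86.75)])
snap('side','s8.png')
crop('s8.png',310,180,140,120,5,'s8c.png')
E
```

```text
t 10.95 tcp [0.5265 0.0372 0.0582] yaw 86.72 F [-0.6 -0.1 -1.8] gap 39.4 tilt [-0.001  0.    -1.   ]
T [-0.04, 0.01, 2.12] rz -0.03 rows>= 0.5
```

View pics/s8c.png

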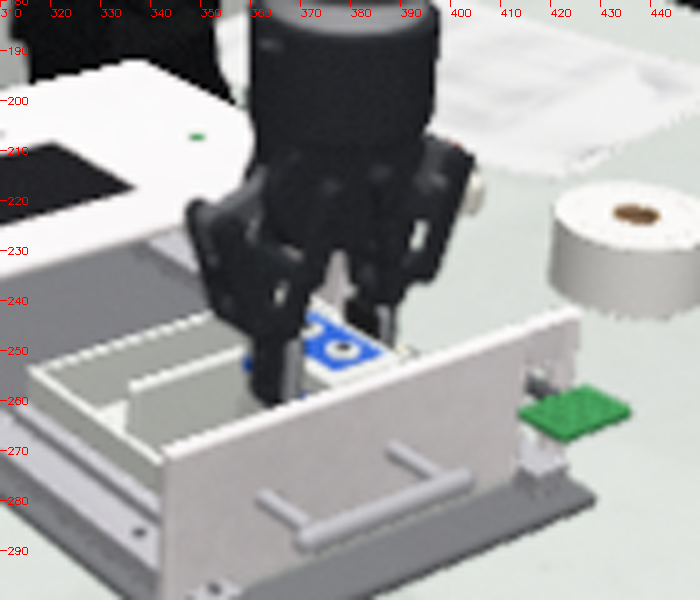

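Emit:
move_arm(translation=[[0, 0, 0.4], [0, 0, 0.8], [0, 0, 1.2], [0, 0, 1.5], [0, 0, 1.7]], angular=[[0, 0, 0], [0, 0, 0], [0, 0, 0], [0, 0, 0], [0, 0, 0]], hand=[3.2, 3.2, 3.2, 3.2, 3.2])

```text
t: 11.42
tcp_pos: [0.5268, 0.0372, 0.0416]
tool_rot: [0.029, 1.0, 0.0, -0.0]
force: [-0.1, 0.5, -1.5]
finger_gap: 0.456
```

Emit:
move_arm(translation=[[0, 0, 0.1], [0, 0, 0.2], [0, 0, 0.3], [0, 0, 0.3]], angular=[[0, 0, 0], [0, 0, 0], [0, 0, 0], [0, 0, 0]], hand=[3.2, 3.2, 3.2, 3.2])

```text
t: 11.75
tcp_pos: [0.527, 0.0372, 0.039]
tool_rot: [0.029, 1.0, -0.0, 0.0]
force: [0.8, 0.4, -1.3]
finger_gap: 0.459
```

Emit:
move_arm(translation=[[0, 0, 0.1], [0, 0, 0.2], [0, 0, 0.2]], angular=[[0, 0, 0], [0, 0, 0], [0, 0, 0]], hand=[3.2, 3.2, 3.2])

```text
t: 12.0
tcp_pos: [0.528, 0.0371, 0.0384]
tool_rot: [0.029, 1.0, -0.0, 0.001]
force: [-1.1, -0.1, 7.1]
finger_gap: 0.458
```

Emit:
move_arm(translation=[[0, 0, 0.05], [0, 0, 0.1], [0, 0, 0.1]], angular=[[0, 0, 0], [0, 0, 0], [0, 0, 0]], hand=[3.2, 3.2, 3.2])

```text
t: 12.25
tcp_pos: [0.5286, 0.0371, 0.0383]
tool_rot: [0.029, 1.0, -0.0, 0.002]
force: [-1.1, 1.3, 14.2]
finger_gap: 0.458
```

The cartridge met the floor at TCP z 0.0384, as expected. I release and retreat.

Emit:
move_arm(translation=[[0, 0, -0.2], [0, 0, -0.2], [0, 0, -0.2], [0, 0, -0.2], [0, 0, -0.2]], angular=[[0, 0, 0], [0, 0, 0], [0, 0, 0], [0, 0, 0], [0, 0, 0]], hand=[3.2, 4.5, 6, 6, 6])

```text
t: 12.67
tcp_pos: [0.5268, 0.0372, 0.0378]
tool_rot: [0.029, 1.0, 0.0, -0.0]
force: [-0.4, -0.6, 0.3]
finger_gap: 0.706
```

Emit:
move_arm(translation=[[0, 0, -1], [0, 0, -3], [0, 0, -6], [0, 0, -9], [0, 0, -11]], angular=[[0, 0, 0], [0, 0, 0], [0, 0, 0], [0, 0, 0], [0, 0, 0]], hand=[6, 6, 6, 6, 6])

```text
t: 13.08
tcp_pos: [0.5277, 0.0371, 0.1508]
tool_rot: [0.029, 1.0, -0.0, 0.001]
force: [-0.2, -0.1, -0.2]
finger_gap: 0.701
```

```bash
python3 - <<'E'
from plan import *
plan([(.47,-.047,.147,86.75),(.466,-.047,.065,86.75)],p0=(.527,.0373,.147),y0=86.75)
snap('side','s9.png')
crop('s9.png',310,180,140,120,5,'s9c.png')
E
```

```text
t 13.08 tcp [0.5277 0.0371 0.1508] yaw 86.73 F [-0.2 -0.1 -0.2] gap 59.9 tilt [ 0.003 -0.    -1.   ]
T [5.21, -8.74, 0.0] rz -0.0 rows>= 2.4
T [0.4, -0.02, 8.2] rz -0.0 rows>= 2.0
```

View pics/s9c.png

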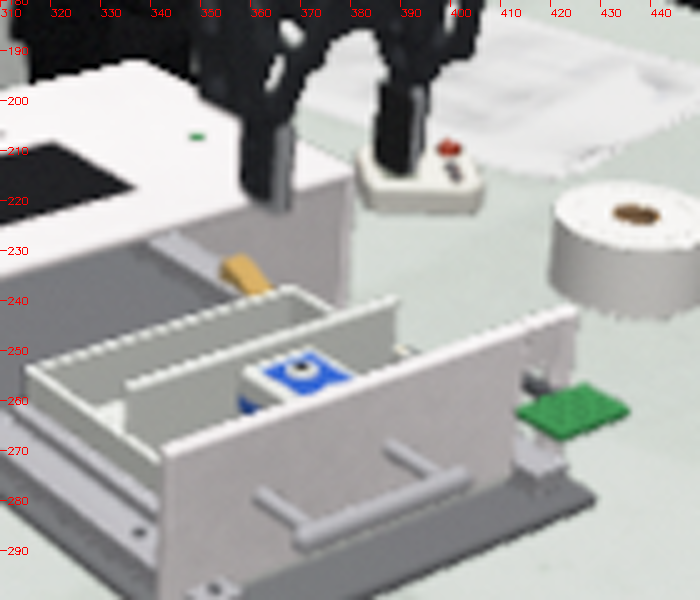

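The cartridge sits level in the front bay, with its top at side (362,258). Now I go to the pad with the fingers shut.

Emit:
move_arm(translation=[[1.5, -2.5, 0], [3, -5, 0], [4.7, -7.6, 0], [5.7, -8.74, 0], [5.7, -8.74, 0]], angular=[[0, 0, 0], [0, 0, 0], [0, 0, 0], [0, 0, 0], [0, 0, 0]], hand=[4, 2, 0, 0, 0])

```text
t: 13.55
tcp_pos: [0.4625, -0.0482, 0.1482]
tool_rot: [0.03, 1.0, 0.0, -0.001]
force: [-0.5, 0.0, 0.5]
finger_gap: 0.006
```

Emit:
move_arm(translation=[[0, 0, 2.5], [0, 0, 5], [0, 0, 7], [0, 0, 7.7], [0, 0, 7.7]], angular=[[0, 0, 0], [0, 0, 0], [0, 0, 0], [0, 0, 0], [0, 0, 0]], hand=[0, 0, 0, 0, 0])

```text
t: 13.97
tcp_pos: [0.4645, -0.0461, 0.0697]
tool_rot: [0.028, 1.0, 0.001, -0.002]
force: [-0.6, -0.6, 0.2]
finger_gap: -0.002
```

```bash
python3 - <<'E'
from plan import *
plan([(.465,-.047,.065,86.75)])
snap('side','s10.png');snap('top','t10.png')
crop('s10.png',330,180,120,120,5,'s10c.png');crop('t10.png',280,200,120,110,5,'t10c.png')
E
```

```text
t 13.97 tcp [ 0.4645 -0.0461  0.0697] yaw 86.74 F [-0.6 -0.6  0.2] gap -0.2 tilt [-0.003  0.001 -1.   ]
T [-0.05, -0.08, 0.47] rz -0.01 rows>= 0.1
```

View pics/s10c.png

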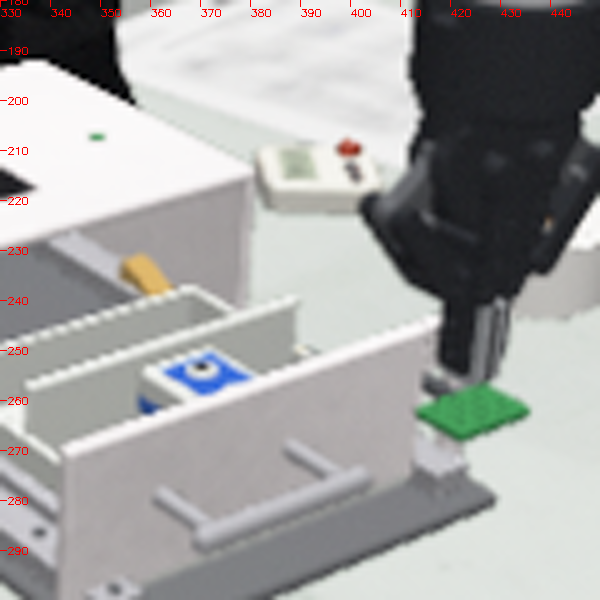

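View pics/t10c.png

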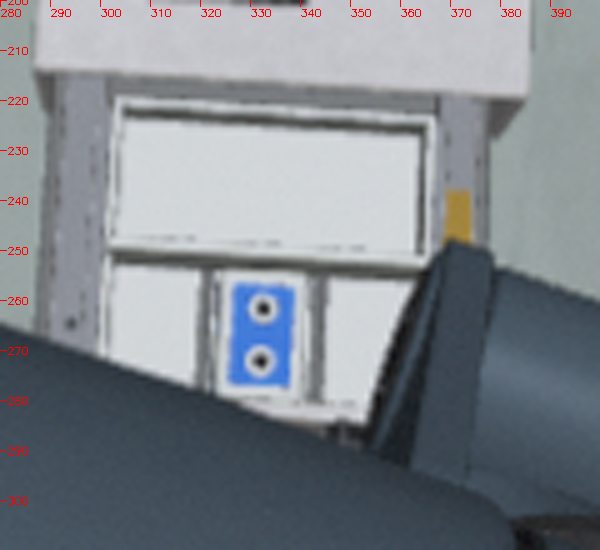

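The top view shows the cartridge between the ribs at (331,267). The side view shows the shut fingers above the green pad at (422,258). Now I press it.

Emit:
move_arm(translation=[[0, 0, 0.6], [0, 0, 1.2], [0, 0, 1.7], [0, 0, 2.2], [0, 0, 2.2]], angular=[[0, 0, 0], [0, 0, 0], [0, 0, 0], [0, 0, 0], [0, 0, 0]], hand=[0, 0, 0, 0, 0])

```text
t: 14.48
tcp_pos: [0.4649, -0.0468, 0.0487]
tool_rot: [0.029, 1.0, 0.0, -0.0]
force: [0.1, -0.2, 6.5]
finger_gap: 0.001
```

Emit:
move_arm(translation=[[0, 0, 0.2], [0, 0, 0.4], [0, 0, 0.5], [0, 0, 0.5]], angular=[[0, 0, 0], [0, 0, 0], [0, 0, 0], [0, 0, 0]], hand=[0, 0, 0, 0])

```text
t: 14.82
tcp_pos: [0.465, -0.0469, 0.0444]
tool_rot: [0.029, 1.0, -0.0, 0.0]
force: [-1.6, -0.7, 7.9]
finger_gap: 0.001
```

```bash
python3 - <<'E'
from plan import *
plan([(.465,-.047,.043,86.75)])
snap('side','s11.png')
crop('s11.png',330,180,120,120,5,'s11c.png')
E
```

```text
t 14.82 tcp [ 0.465  -0.0469  0.0444] yaw 86.72 F [-1.6 -0.7  7.9] gap 0.1 tilt [ 0. -0. -1.]
T [0.0, -0.01, 0.14] rz -0.03 rows>= 0.0
```

View pics/s11c.png

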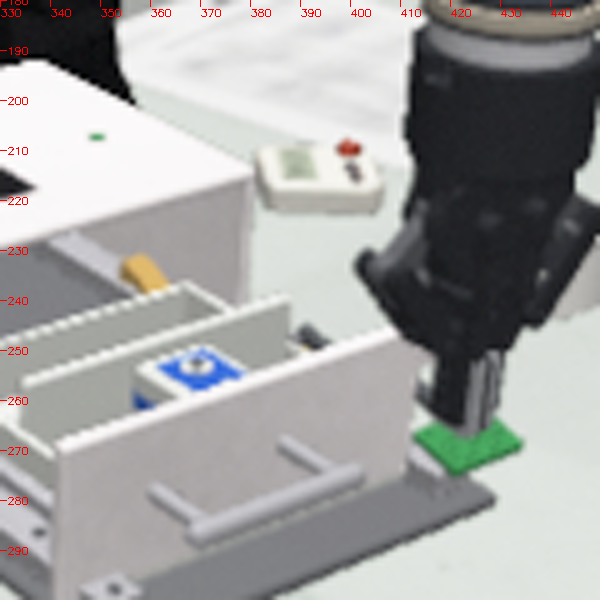

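Emit:
move_arm(translation=[[-0.3, 0, 0.1], [-0.6, 0, 0.1], [-1.0, 0, 0.1], [-1.5, 0, 0.1], [-2.0, 0, 0.1]], angular=[[0, 0, 0], [0, 0, 0], [0, 0, 0], [0, 0, 0], [0, 0, 0]], hand=[0, 0, 0, 0, 0])

```text
t: 15.28
tcp_pos: [0.4851, -0.048, 0.0437]
tool_rot: [0.029, 1.0, -0.0, 0.0]
force: [-2.0, -0.3, 8.8]
finger_gap: 0.001
```

```bash
python3 - <<'E'
from plan import *
plan([(.465,-.047,.043,86.75)])
snap('side','s12.png')
crop('s12.png',330,180,120,120,5,'s12c.png')
E
```

```text
t 15.28 tcp [ 0.4851 -0.048   0.0437] yaw 86.72 F [-2.  -0.3  8.8] gap 0.1 tilt [ 0. -0. -1.]
T [2.01, -0.02, 0.07] rz -0.03 rows>= 0.5
```

View pics/s12c.png

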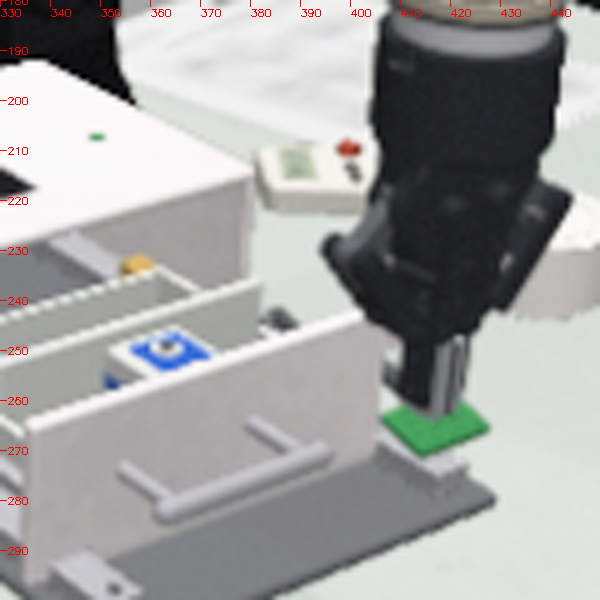

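The drawer is moving inwards with the lever held down, and the pad is now at side (417,263). I carry on.

Emit:
move_arm(translation=[[-1, 0, 0], [-2, 0, 0], [-3, 0, 0], [-4, 0, 0], [-5, 0, 0]], angular=[[0, 0, 0], [0, 0, 0], [0, 0, 0], [0, 0, 0], [0, 0, 0]], hand=[0, 0, 0, 0, 0])

```text
t: 15.75
tcp_pos: [0.5353, -0.0507, 0.0439]
tool_rot: [0.029, 1.0, 0.0, 0.0]
force: [-2.0, 0.9, 8.7]
finger_gap: 0.003
```

Emit:
move_arm(translation=[[-1, 0, 0], [-2, 0, 0], [-3, 0, 0], [-4, 0, 0], [-5, 0, 0]], angular=[[0, 0, 0], [0, 0, 0], [0, 0, 0], [0, 0, 0], [0, 0, 0]], hand=[0, 0, 0, 0, 0])

```text
t: 16.17
tcp_pos: [0.5854, -0.0535, 0.044]
tool_rot: [0.029, 1.0, 0.0, 0.0]
force: [-2.8, 1.6, 9.0]
finger_gap: -0.001
```

```bash
python3 - <<'E'
from plan import *
plan([(.465,-.047,.043,86.75)])
snap('side','s13.png')
crop('s13.png',290,160,140,120,5,'s13c.png')
E
```

```text
t 16.17 tcp [ 0.5854 -0.0535  0.044 ] yaw 86.72 F [-2.8  1.6  9. ] gap -0.1 tilt [ 0.  0. -1.]
T [12.06, -0.04, 0.1] rz -0.03 rows>= 2.9
```

View pics/s13c.png

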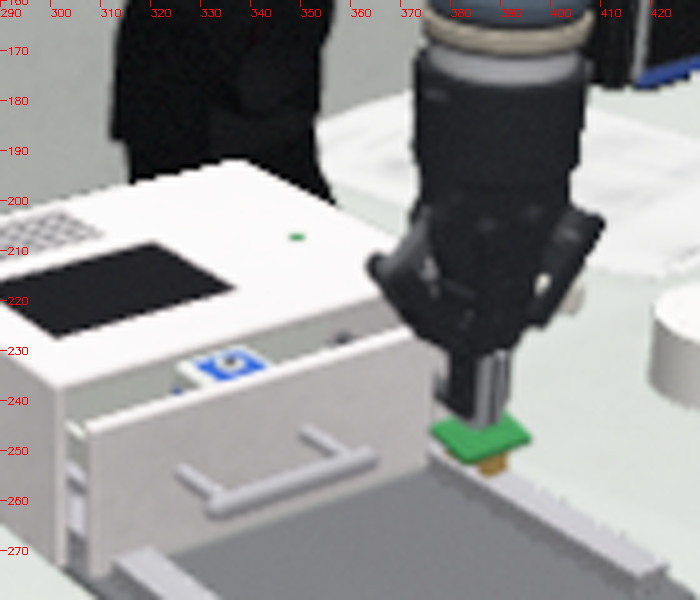

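Emit:
move_arm(translation=[[-0.8, 0, 0], [-1.4, 0, 0], [-1.8, 0, 0], [-2.1, 0, 0], [-2.3, 0, 0]], angular=[[0, 0, 0], [0, 0, 0], [0, 0, 0], [0, 0, 0], [0, 0, 0]], hand=[0, 0, 0, 0, 0])

```text
t: 16.63
tcp_pos: [0.5999, -0.054, 0.0433]
tool_rot: [0.028, 1.0, 0.001, -0.009]
force: [-17.0, -1.6, 19.7]
finger_gap: -0.0
```

Emit:
move_arm(translation=[[-0.1, 0, 0], [-0.2, 0, 0], [-0.3, 0, 0]], angular=[[0, 0, 0], [0, 0, 0], [0, 0, 0]], hand=[0, 0, 0])

```text
t: 16.88
tcp_pos: [0.5999, -0.054, 0.0432]
tool_rot: [0.027, 1.0, 0.001, -0.012]
force: [-20.6, -2.7, 21.2]
finger_gap: -0.004
```

```bash
python3 - <<'E'
from plan import *
plan([(.465,-.047,.043,86.75)])
snap('side','s14.png')
crop('s14.png',290,160,140,120,5,'s14c.png')
E
```

```text
t 16.88 tcp [ 0.5999 -0.054   0.0432] yaw 86.85 F [-20.6  -2.7  21.2] gap -0.3 tilt [-0.024  0.003 -1.   ]
T [13.51, -0.04, 0.02] rz 0.1 rows>= 3.2
```

View pics/s14c.png

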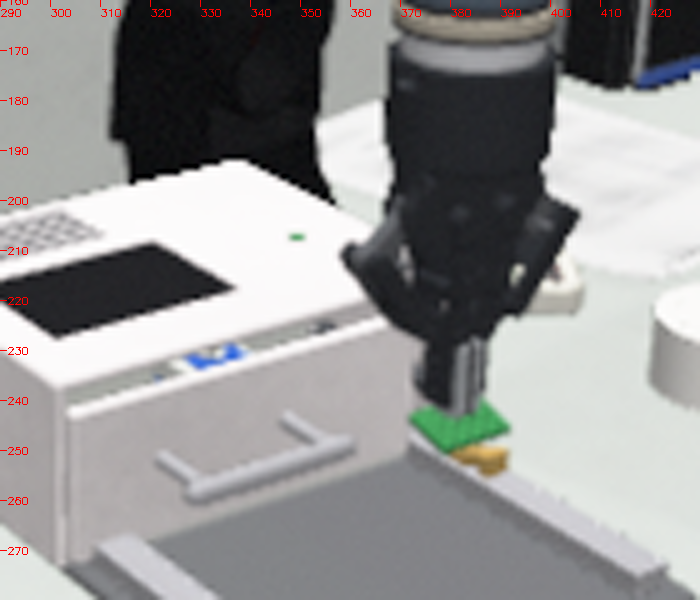

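```bash
python3 - <<'E'
from h import *
import pickle
s=pickle.load(open('cal.pkl','rb'))['side']; a=np.radians(-3.25);c,sn=np.cos(a),np.sin(a)
def W(x,y,z): return [.6306+c*x-sn*y,.0302+sn*x+c*y+.001,z]
for d in(0,.005,.01,.015,.02):
    f=-.1449+.139-d
    print(d,[proj(s,W(f,*q)).round(1).tolist() for q in((.11,.086),(.11,.012),(-.066,.086),(.07,.052))],'rear top L',proj(s,W(f+.008,.11,.086)).round(1))
    b=f+.041; print('  cart top corners',[proj(s,W(b+i,j,.066)).round(1).tolist() for i,j in((-.03,.02),(-.03,-.02),(.03,.02))])
print('hood',[proj(s,W(.004,.112,z)).round(1).tolist() for z in(.098,.091,.0)],proj(s,W(.004,-.112,.098)))
E
```

```text
0 [[304.4, 243.1], [304.7, 273.4], [369.1, 224.1], [320.1, 252.4]] rear top L [302.4 241.7]
  cart top corners [[335.8, 239.3], [350.0, 235.0], [320.8, 229.7]]
0.005 [[305.7, 244.0], [306.0, 274.4], [370.5, 224.9], [321.3, 253.3]] rear top L [303.7 242.6]
  cart top corners [[337.1, 240.1], [351.3, 235.8], [322.0, 230.5]]
0.01 [[307.0, 244.9], [307.2, 275.4], [371.9, 225.7], [322.6, 254.3]] rear top L [304.9 243.5]
  cart top corners [[338.4, 240.9], [352.7, 236.6], [323.3, 231.2]]
0.015 [[308.3, 245.8], [308.4, 276.4], [373.3, 226.4], [323.9, 255.2]] rear top L [306.2 244.4]
  cart top corners [[339.8, 241.8], [354.0, 237.4], [324.5, 232.0]]
0.02 [[309.6, 246.8], [309.7, 277.4], [374.7, 227.2], [325.2, 256.1]] rear top L [307.5 245.3]
  cart top corners [[341.1, 242.6], [355.4, 238.2], [325.7, 232.8]]
hood [[301.1, 236.5], [301.1, 239.5], [301.6, 276.4]] [381.77744078 213.6371489 ]
```

```bash
python3 - <<'E'
from h import *
crop('s14.png',295,205,80,75,10,'s14d.png')
E
```

```text
(no output)
```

View pics/s14d.png

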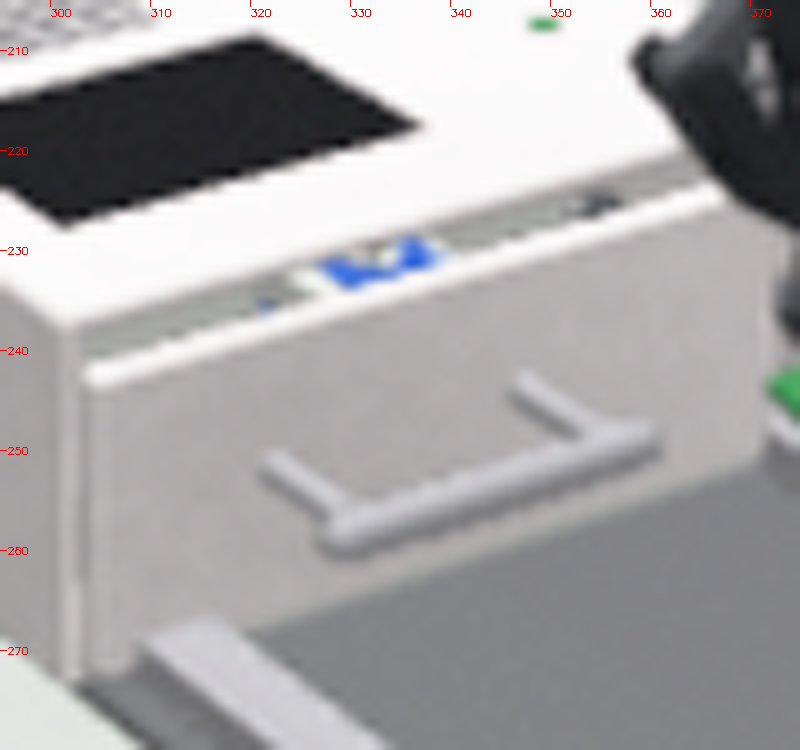

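The push came up against a hard stop at 20 N, and the drawer front is within 0 to 5 mm of home. I ease the push to a few newtons while still holding the lever, then lift straight up.

Emit:
move_arm(translation=[[0.3, 0, 0], [0.6, 0, 0], [0.8, 0, 0], [0.8, 0, 0]], angular=[[0, 0, 0], [0, 0, 0], [0, 0, 0], [0, 0, 0]], hand=[0, 0, 0, 0])

```text
t: 17.27
tcp_pos: [0.5996, -0.0542, 0.0437]
tool_rot: [0.028, 1.0, 0.0, -0.003]
force: [-6.8, 0.2, 10.2]
finger_gap: 0.001
```

```bash
python3 - <<'E'
from plan import *
plan([(.6,-.054,.12,86.75)])
E
```

```text
t 17.27 tcp [ 0.5996 -0.0542  0.0437] yaw 86.74 F [-6.8  0.2 10.2] gap 0.1 tilt [-0.006  0.001 -1.   ]
T [-0.04, 0.03, -7.63] rz -0.01 rows>= 1.8
```

Emit:
move_arm(translation=[[0, 0, -1], [0, 0, -2], [0, 0, -4], [0, 0, -7], [0, 0, -10]], angular=[[0, 0, 0], [0, 0, 0], [0, 0, 0], [0, 0, 0], [0, 0, 0]], hand=[0, 0, 0, 0, 0])

```text
t: 17.68
tcp_pos: [0.602, -0.0544, 0.1433]
tool_rot: [0.029, 1.0, 0.0, -0.001]
force: [0.8, -0.2, 0.8]
finger_gap: -0.002
```

Emit:
move_arm(translation=[[3, 0, -1], [7, 0, -2], [11, 0, -2], [14, 0, -2], [14, 0, -2]], angular=[[0, 0, 0], [0, 0, 0], [0, 0, 0], [0, 0, 0], [0, 0, 0]], hand=[0, 0, 0, 0, 0])

```text
t: 18.1
tcp_pos: [0.4544, -0.0442, 0.1626]
tool_rot: [0.029, 1.0, 0.002, -0.005]
force: [-0.5, 1.2, 0.5]
finger_gap: 0.0
```

```bash
python3 - <<'E'
from plan import *
plan([])
snap('side','s15.png');snap('top','t15.png')
crop('s15.png',290,190,130,100,6,'s15c.png');crop('t15.png',270,130,130,115,5,'t15c.png')
E
```

```text
t 18.1 tcp [ 0.4544 -0.0442  0.1626] yaw 86.71 F [-0.5  1.2  0.5] gap 0.0 tilt [-0.011  0.004 -1.   ]
```

View pics/s15c.png

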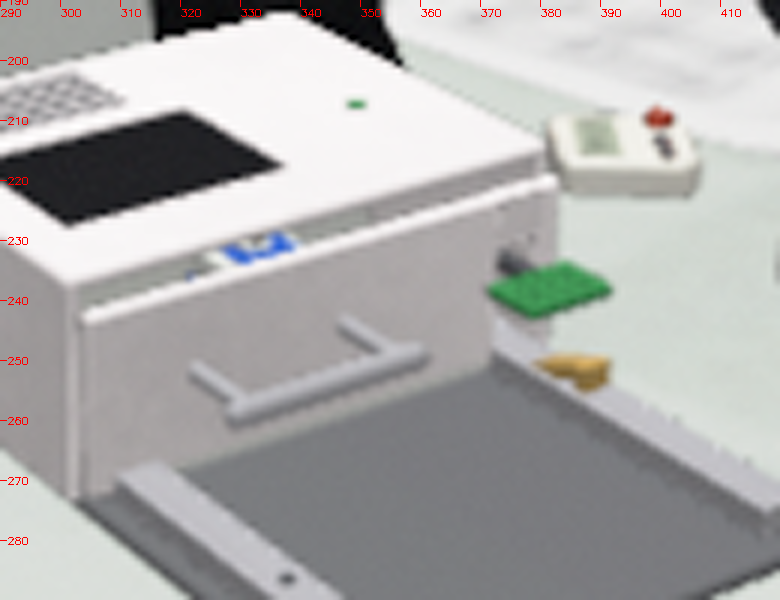

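View pics/t15c.png

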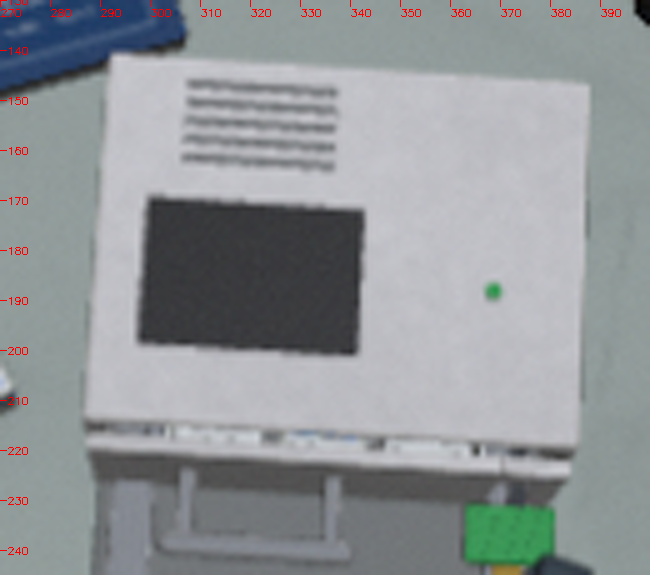

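```bash
python3 - <<'E'
from h import *
import pickle
from scipy.optimize import least_squares
np.set_printoptions(precision=4,suppress=True)
C=pickle.load(open('cal.pkl','rb')); a=np.radians(-3.25);c,sn=np.cos(a),np.sin(a)
def W(x,y,z): return [.6306+c*x-sn*y,.0302+sn*x+c*y+.0005,z]
for d in(0,.003,.006,.01):
    f=-.1447+.1395-d
    print(d,'top: front edge L/R',*[proj(C['top'],W(f,y,.086)).round(1) for y in(.11,-.11)],'rear',*[proj(C['top'],W(f+.008,y,.086)).round(1) for y in(.11,-.11)])
    for z in(.056,.051): print('  pad z',z,[proj(C['side'],W(f+i,j,z)).round(1).tolist() for i,j in((-.008,-.066),(-.036,-.066),(-.036,-.108),(-.008,-.108))],[proj(C['top'],W(f+i,j,z)).round(1).tolist() for i,j in((-.008,-.066),(-.008,-.108),(-.036,-.066))])
crop('s15.png',360,210,50,50,12,'s15d.png');crop('t15.png',280,205,110,45,7,'t15d.png')
crop('s10.png' if 0 else 's9.png',400,230,50,50,12,'s9d.png')
for n in('side','top'):
  snap(n,'z_'+n+'.png')
  for q in('pad','drawer_front'): print(n,q,[(np.round(r['point'],1).tolist(),round(r['score'],2)) for r in manip.mark_of(q,n)[:2]])
E
```

```text
0 top: front edge L/R [286.9 219.3] [383.9 225.3] rear [287.1 215.9] [384.  221.9]
  pad z 0.056 [[370.5, 236.9], [378.4, 241.5], [392.2, 237.0], [384.2, 232.7]] [[362.9, 230.2], [380.8, 231.3], [362.4, 242.1]]
  pad z 0.051 [[370.4, 238.9], [378.3, 243.4], [392.0, 239.0], [384.1, 234.6]] [[362.6, 230.7], [380.5, 231.8], [362.1, 242.4]]
0.003 top: front edge L/R [286.8 220.6] [383.8 226.6] rear [287.  217.2] [383.9 223.2]
  pad z 0.056 [[371.4, 237.4], [379.3, 242.0], [393.0, 237.5], [385.1, 233.1]] [[362.8, 231.5], [380.8, 232.6], [362.3, 243.3]]
  pad z 0.051 [[371.3, 239.4], [379.1, 243.9], [392.9, 239.4], [384.9, 235.0]] [[362.6, 231.9], [380.5, 233.0], [362.1, 243.7]]
0.006 top: front edge L/R [286.7 221.9] [383.8 227.9] rear [286.9 218.5] [383.9 224.5]
  pad z 0.056 [[372.2, 237.9], [380.1, 242.5], [393.9, 238.0], [385.9, 233.6]] [[362.8, 232.8], [380.7, 233.9], [362.3, 244.6]]
  pad z 0.051 [[372.1, 239.8], [380.0, 244.4], [393.8, 239.9], [385.8, 235.5]] [[362.5, 233.2], [380.4, 234.3], [362.0, 245.0]]
0.01 top: front edge L/R [286.5 223.7] [383.7 229.6] rear [286.8 220.2] [383.8 226.2]
  pad z 0.056 [[373.3, 238.5], [381.3, 243.1], [395.1, 238.6], [387.0, 234.2]] [[362.7, 234.4], [380.7, 235.6], [362.2, 246.3]]
  pad z 0.051 [[373.2, 240.5], [381.1, 245.1], [394.9, 240.6], [386.9, 236.1]] [[362.5, 234.9], [380.4, 236.0], [362.0, 246.7]]
side pad [([392.4, 217.7], 0.52), ([383.6, 237.3], 0.47)]
side drawer_front [([374.8, 225.7], 0.81)]
top pad [([371.0, 236.2], 0.5)]
top drawer_front [([370.3, 227.2], 0.78)]
```

View pics/s15d.png

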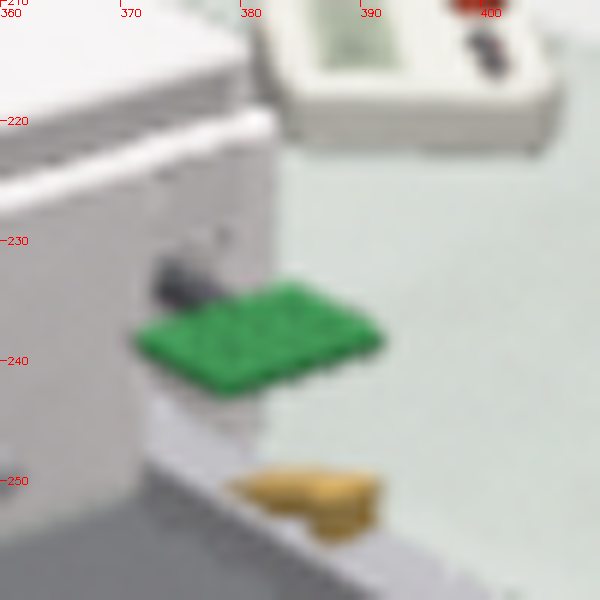

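View pics/t15d.png

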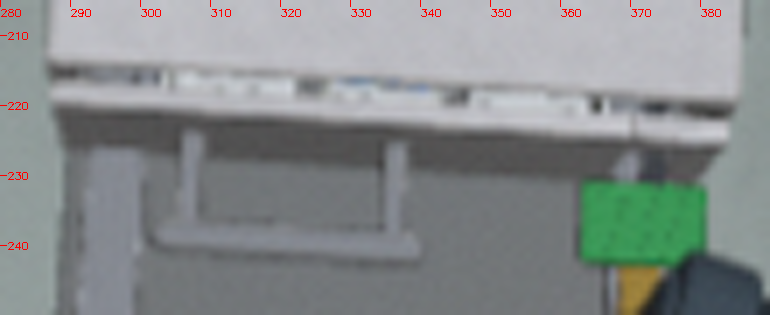

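View pics/s9d.png

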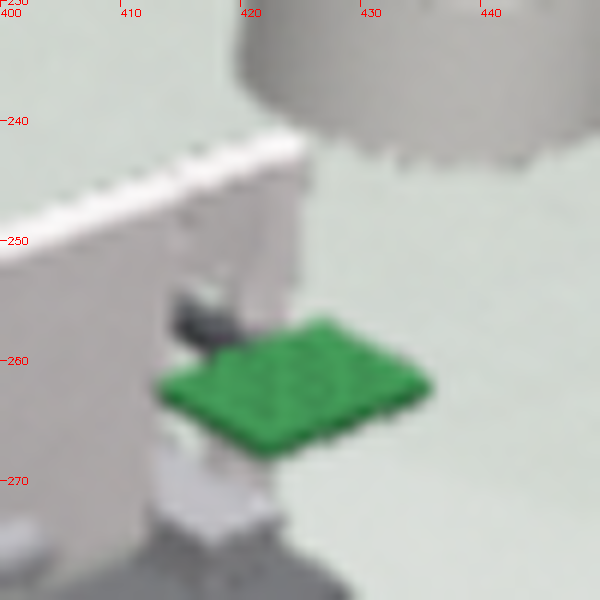

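The drawer is within about 3 mm of home and the pad is back at rest height, at side (381,238). As a check I give the front one more gentle push at 75 mm height, above the pad.

Emit:
move_arm(translation=[[0, 0, 3], [0, 0, 6], [0, 0, 8], [0, 0, 8.5], [0, 0, 8.5]], angular=[[0, 0, 0], [0, 0, 0], [0, 0, 0], [0, 0, 0], [0, 0, 0]], hand=[0, 0, 0, 0, 0])

```text
t: 18.92
tcp_pos: [0.4626, -0.0465, 0.0765]
tool_rot: [0.029, 1.0, 0.001, -0.002]
force: [0.3, -0.3, 0.3]
finger_gap: -0.0
```

```bash
python3 - <<'E'
from plan import *
plan([(.585,-.053,.070,86.75),(.604,-.054,.070,86.75)])
E
```

```text
t 18.92 tcp [ 0.4626 -0.0465  0.0765] yaw 86.73 F [ 0.3 -0.3  0.3] gap -0.0 tilt [-0.003  0.001 -1.   ]
T [-12.26, 0.05, 0.65] rz -0.02 rows>= 2.9
T [-1.9, 0.01, 0.0] rz -0.0 rows>= 0.5
```

Emit:
move_arm(translation=[[-3, 0, 0.4], [-6, 0, 0.5], [-9, 0, 0.5], [-11, 0, 0.5], [-12, 0, 0.5]], angular=[[0, 0, 0], [0, 0, 0], [0, 0, 0], [0, 0, 0], [0, 0, 0]], hand=[0, 0, 0, 0, 0])

```text
t: 19.33
tcp_pos: [0.5881, -0.0545, 0.0752]
tool_rot: [0.028, 1.0, -0.001, 0.004]
force: [0.4, 0.5, 0.5]
finger_gap: -0.001
```

Emit:
move_arm(translation=[[-0.5, 0, 0], [-1, 0, 0], [-1.5, 0, 0], [-1.9, 0, 0], [-2.1, 0, 0]], angular=[[0, 0, 0], [0, 0, 0], [0, 0, 0], [0, 0, 0], [0, 0, 0]], hand=[0, 0, 0, 0, 0])

```text
t: 19.75
tcp_pos: [0.604, -0.0548, 0.0733]
tool_rot: [0.029, 1.0, -0.0, 0.0]
force: [0.6, 0.6, -0.5]
finger_gap: -0.002
```

Emit:
move_arm(translation=[[-0.3, 0, 0], [-0.6, 0, 0], [-0.8, 0, 0], [-0.8, 0, 0]], angular=[[0, 0, 0], [0, 0, 0], [0, 0, 0], [0, 0, 0]], hand=[0, 0, 0, 0])

```text
t: 20.08
tcp_pos: [0.611, -0.0551, 0.0728]
tool_rot: [0.028, 1.0, 0.0, -0.001]
force: [-1.6, 0.5, 0.6]
finger_gap: 0.0
```

Emit:
move_arm(translation=[[-0.2, 0, 0], [-0.4, 0, 0], [-0.6, 0, 0], [-0.6, 0, 0]], angular=[[0, 0, 0], [0, 0, 0], [0, 0, 0], [0, 0, 0]], hand=[0, 0, 0, 0])

```text
t: 20.42
tcp_pos: [0.611, -0.0549, 0.0725]
tool_rot: [0.028, 1.0, 0.001, -0.008]
force: [-13.0, -2.2, 8.9]
finger_gap: 0.003
```

```bash
python3 - <<'E'
from plan import *
plan([])
E
```

```text
t 20.42 tcp [ 0.611  -0.0549  0.0725] yaw 86.8 F [-13.   -2.2   8.9] gap 0.2 tilt [-0.015  0.002 -1.   ]
```

The front is hard against its stop: 13 N moved it nowhere. I back away.

Emit:
move_arm(translation=[[0.6, 0, 0], [1.5, 0, 0], [3, 0, -1], [6, 0, -4], [9, 0, -7]], angular=[[0, 0, 0], [0, 0, 0], [0, 0, 0], [0, 0, 0], [0, 0, 0]], hand=[0, 0, 0, 0, 0])

```text
t: 20.83
tcp_pos: [0.5282, -0.0504, 0.1413]
tool_rot: [0.029, 1.0, 0.0, -0.0]
force: [-0.0, 0.0, 0.8]
finger_gap: -0.001
```

Emit:
move_arm(translation=[[3, -3, -3], [6, -5, -6], [8, -8, -8], [8, -8, -8], [8, -8, -8]], angular=[[0, 0, 0], [0, 0, 0], [0, 0, 0], [0, 0, 0], [0, 0, 0]], hand=[0, 0, 0, 0, 0])

```text
t: 21.25
tcp_pos: [0.4445, -0.1281, 0.2244]
tool_rot: [0.03, 1.0, -0.002, 0.003]
force: [0.0, -0.6, -0.2]
finger_gap: 0.002
```

```bash
python3 - <<'E'
from plan import *
plan([])
snap('side','s16.png');snap('top','t16.png')
crop('s16.png',290,190,130,100,6,'s16c.png');crop('t16.png',230,130,250,130,3,'t16c.png')
E
```

```text
t 21.25 tcp [ 0.4445 -0.1281  0.2244] yaw 86.53 F [ 0.  -0.6 -0.2] gap 0.1 tilt [ 0.006 -0.004 -1.   ]
```

View pics/s16c.png

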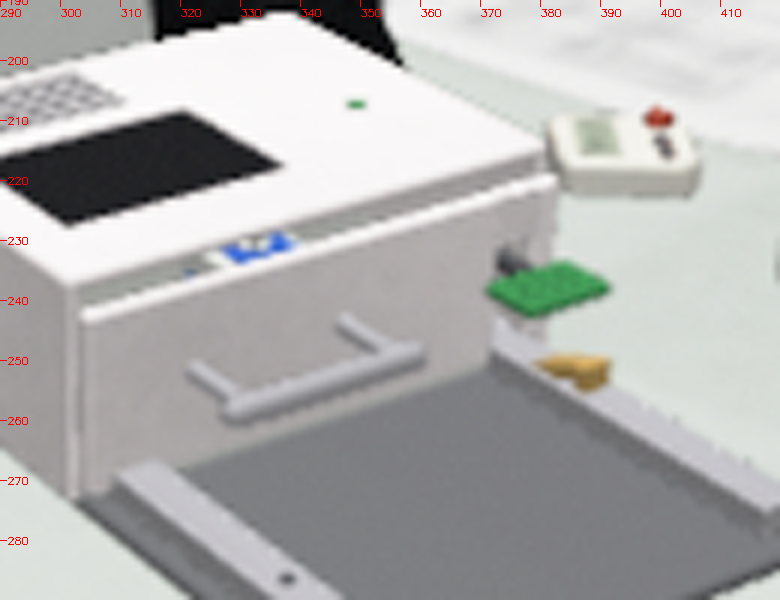

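View pics/t16c.png

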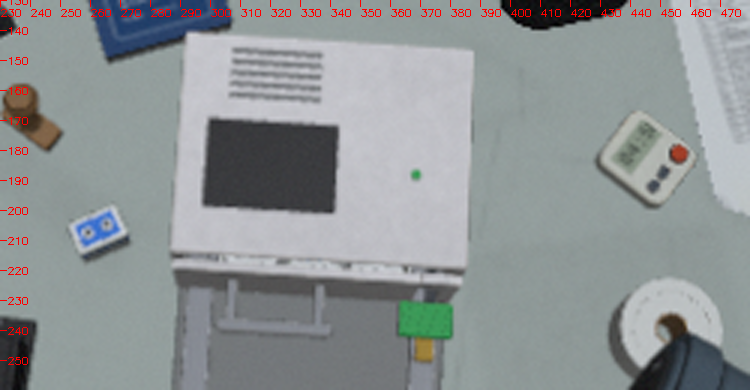

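The drawer is shut, with the front flush along the hood from top (288,218) to (384,222). The pad is up at side (381,238), and the stamp, timer and label roll have not moved. I hand the job in.

```bash
python3 -c "
from station import manip
print(manip.sign_off())"
```

```text
the job is handed in; nothing more can be done
None
```

The cartridge is in the front bay and the drawer is closed and, as far as I can tell, latched. The job is handed in at about 21 s of the 66 s allowed.

**What I did**
- I lifted the white and blue cartridge out of the cradle by its short ends. I stood it on the bench, took it again by its long sides, and lowered it into the bay until it met the floor.
- I pressed the green lever down about 12 mm and pushed the drawer in with the lever held until it met a hard stop at about 20 N. Then I let the lever go straight up.

**Last checks**
- **Bay:** the cartridge met the floor at the expected height. The pictures showed it upright between the ribs.
- **Drawer:** in the pictures the front is within about 3 mm of home. A second push on the front, above the pad and without the lever, moved it no further at 13 N.
- **Lever:** the pad is back at its rest height to within about 1.5 mm in the pictures. I took that as the catch having snapped in. I could not read the lever angle directly or see the catch itself.
- **Bystanders:** the label roll, the stamp and the timer stand where they were, and the arm is clear of everything.

**One thing that did not match:** the drawer's first stop came with the tool about 11 mm short of where the second push stopped. It seems that during the main push the finger carried the drawer by the pad rather than by the front. The second push on the front itself came to the same closed position.

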